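# Lay out the model-car parts and put the pack on its charging stand

### The arm

A 6-joint arm with a two-finger parallel gripper is mounted at the origin on the work surface. World frame = base frame: x ahead of the robot, y to its left, z up, the work surface at z = 0. Lengths are in mm, angles in rad, forces in N, time in s.
With the tool pointing down it reaches from about 350 to 925 mm from the base axis. Payload 6.4 kg.
Tool frame: the origin (TCP) lies between the finger pads; the fingertips stand manip.tip_reach ahead of it and the grasp point (between the pads) is the TCP (manip.tip_reach is the distance from the TCP to the fingertips, in mm); z points along the fingers, y is the direction in which the jaws open and shut (so a half turn about z gives the same grasp; the last joint's range is limited). The gripper opens to 94 mm and grips with 3 to 60 N. Pads are 16 mm wide; open, the fingers measure 119 mm over their backs; the gripper's body (75 mm by 177 mm) begins 78 mm behind the grasp point.
Start: joints at [-1.518, 0.245, 1.558, -0, 1.339, -0.174], TCP at [146.163, -633.364, 224.455] pointing down, gripper open.
Joint ranges: [-3.13, 3.13], [-1.02, 2.26], [0.13, 2.54], [-0.95, 4.09], [0.21, 2.88], [-2.74, 2.74]. Speed limits (rad/s): [2.57, 2.57, 3.14, 3.14, 3.14, 3.14].

### API

Orientations are given as a rotation vector (axis times angle).
In Python, from rig import manip, vision gives the robot as it stands. The module is installed in compiled form; this text tells all that it offers.
- The arm moves only by the tool servo_tool, never from a script. Its argument "targets" is a list of rows, each an object of numbers: "tx", "ty", "tz": the shift along the tool's x, y, z in cm; "wx", "wy", "wz": the turn, a rotation vector about the tool's x, y, z in rad. A call has 1 to 12 rows; each row shifts and turns the commanded pose from where the row before left it, along the tool's axes as they then stand; what a row does not reach is not made up. A row lasts 1/8 s, in which the tool goes at most 62.5 mm and 10.7 degrees, less where a joint would pass 70% of its speed; a pose out of reach is approached as far as the arm can. A call with a gripper value outside its range is refused whole. "jaw" is the opening in per cent of the stroke, from 0 (shut) to 100 (fully open), set as the call begins (left out, the last holds). The fingers move at their own pace and stop on an object; "force" is the grip in N (left out, the last holds). Time passes only in rows, so rows that do not move let the fingers close. It gives the time, the measured TCP pose, the force and the opening at its end, in the units of the state.
- manip.get_state(): the state, without advancing time (a new reading comes with each control period).
- vision.grab_frame(name): name is "side" or "top" or "wrist"; returns a dict with "frame" (420x560x3 uint8, red, green, blue), "z_map" (420x560 float32, mm along the optical axis (not along the pixel's ray), 0 where there is no reading), "intrinsics" (3x3 intrinsics, pixels), "R" (3x3) and "t" (3): a world point X has camera coordinates R X + t; the wrist camera has in their place "mount" (4x4, takes a point from camera to tool coordinates, whose origin is the TCP and whose axes are the flange's). Camera axes: x right, y down, z forward; pixel columns grow to the right and rows downward; lengths in mm; the calibration is good to about 2 mm. A picture is of the moment at which its call begins: read the wrist's pose just before it.
- manip.close_job(): hands the job in, once; it reports no verdict.
Trained networks look in the newest picture that a camera, given by its name, has taken for a name from the list of things; names that differ only in an ending like _2 or _b are one class to them, and where a whole thing is asked for, a point or a joint stands for the part that bears it (a point fixed in the world has none). Each returns a list of dicts, best first, with "confidence" (0 to 1); they miss things now and then, are a little off and sometimes report something else, mostly with a low value. They report only what shows in the picture. A call takes as long as a camera call. They do not tell look-alikes from the thing itself.
- vision.find_in(thing, camera): "pixel" ([row, column] in pixels, amid what is visible of it).
- vision.place_of(thing, camera): "pixel" ([row, column] in pixels: a listed point, or the origin of a listed thing).
The state is a dict: "time": time; "joints": joint angles; "qd": joint speeds; "joint_torque": joint torques, N m; "eef_pos": TCP position; "tool_rot": TCP orientation; "ft_force": force on the tool from outside, world axes, zero at the start; "wrist_torque": the same for the moment, N m; "grip_width": finger opening in mm.
Only numpy, scipy, OpenCV 4.12 (cv2) and the standard library are available. Lean on these libraries where they do the work, as an engineer would, in place of code of your own. Each camera call takes 0.05 s, during which the arm holds its last target.

### The job

Get the pit bench ready for the next heat: lay each shock absorber along the pad outlined in the colour of its spring, set the wheel flat, spokes up, on the round outline, and lay the yellow battery pack lengthwise flat on the sloping charging stand with its lower end against the ledge. Centre each part on its place, let go of everything, and do not disturb the screwdriver or the brush.

Things in the scene. Friction and masses are not known exactly. Their poses are not given: they have to be found in the camera images.
- red_shock_mid (a point): The middle (half-way along and half-way up) of a loose spring shock absorber lying down: square black plastic ends, red spring between them. 110 mm long along its x, 22 mm wide along y, 22 mm high; 90 g, flat-sided, does not roll. Both ends are alike, either way round is right. Grip it across its 22 mm width.
- blue_shock_mid (a point): The middle (half-way along and half-way up) of a loose spring shock absorber lying down: square black plastic ends, blue spring between them. 110 mm long along its x, 22 mm wide along y, 22 mm high; 90 g, flat-sided, does not roll. Both ends are alike, either way round is right. Grip it across its 22 mm width.
- wheel_mid (a point): The centre (half-way up) of a loose model-car wheel lying flat: black tyre, white spoked rim on its upper face. 62 mm in diameter, 26 mm high, z up; 70 g. Solid, grip it across the tyre.
- pack_mid (a point): The centre (half-way up) of a loose yellow hard-case battery pack with a black field on top, lying flat: 96 mm long along its x, 46 mm wide along y, 25 mm high along z; 190 g. Both ends are alike (brass contacts), either may go down. Grip it across its 46 mm width.
- red_pad: Fixed flat grey pad, 140 mm long along its x, 60 mm wide, 4 mm thick, with a red outline round a black 112 x 28 mm shock-shaped field, centred. Origin at the centre of its underside, so its top is 4 mm above the origin; z up. Place of the shock absorber with the red spring.
- blue_pad: Fixed flat grey pad, 140 mm long along its x, 60 mm wide, 4 mm thick, with a blue outline round a black 112 x 28 mm shock-shaped field, centred. Origin at the centre of its underside, so its top is 4 mm above the origin; z up. Place of the shock absorber with the blue spring.
- wheel_pad: Fixed flat grey square pad, 94 x 94 mm, 4 mm thick, with a white ring round a black disc of 66 mm diameter, centred. Origin at the centre of its underside, so its top is 4 mm above the origin; z up. Place of the wheel.
- stand_seat (a point): Centre of the pack when seated on the fixed aluminium slope (112 x 60 mm, black base) of the charging stand. Axes: x straight up the 20 degree slope, y across, z square out of its face, which is 12.5 mm below this point. Black ledge with brass contacts at the low end (towards the robot): inner face 48 mm from the point towards -x, 12 mm high. No side walls. Stand's top edge 55 mm above the table.
- screwdriver: Bystander: loose screwdriver with a red handle, about 170 mm long along its x, lying on the table to the left of the work. Not to be moved.
- brush: Bystander: loose blue-handled brush, about 190 mm long along its x, lying on the table to the right of the work. Not to be moved.
Not all that is in view belongs to the job. What is shaped like the part that bears blue_shock_mid but turquoise is not meant.

How it is judged:
By the outcome, as a careful person would: the job done as asked, in the order asked, and still so for the second after the job is handed in, with the robot touching nothing.
It also fails if it takes over 106 s, if anything falls off the work surface, if the arm or the gripper's body presses on something with over 40 N, if the wrist force passes 120 N, or if a joint passes its speed limit or range.

## Working session

There is one attempt and no reset: what is moved stays moved. The work goes in short steps, Python scripts to look and compute and a tool call to move; the robot and the scene stay as the last step left them, time stands still between calls to the robot, and variables do not carry over. Pictures are saved under pics/ and viewed, and the job is handed in when it is done.

Besides the shell and the picture viewer there is one more tool, called as a command line: name --argument value ..., lists and objects as JSON in quotes. servo_tool: Moves the arm, as the interface text tells. Its arguments: {"type":"object","properties":{"targets":{"type":"array"},"jaw":{"type":"number"},"force":{"type":"number"}},"required":["targets"]}

```bash
mkdir -p pics
cat > h.py <<'E'
import numpy as np, cv2, json
from rig import manip, vision
from scipy.spatial.transform import Rotation as Ro
def grab(n,save=None):
    f=vision.grab_frame(n)
    if save: cv2.imwrite('pics/'+save+'.png',f['frame'][:,:,::-1])
    return f
def world(f,st=None):
    z=f['z_map'].astype(float);K=f['intrinsics'];h,w=z.shape
    u,v=np.meshgrid(np.arange(w),np.arange(h))
    P=np.stack([(u-K[0,2])/K[0,0]*z,(v-K[1,2])/K[1,1]*z,z],-1)
    if 'R' in f: return (P-np.array(f['t']))@np.array(f['R'])
    M=np.array(f['mount']);P=P@M[:3,:3].T+M[:3,3]
    return P@Ro.from_rotvec(st['tool_rot']).as_matrix().T+np.array(st['eef_pos'])
E
python3 - <<'E'
from h import *
s=manip.get_state();print({k:np.round(v,3).tolist() for k,v in s.items()},manip.tip_reach)
for n in['top','side']:
    f=grab(n,n+'0');np.savez(n+'0.npz',**f);
    print(n,np.round(f['intrinsics'],1).tolist(),np.round(f['R'],3).tolist(),np.round(f['t']))
    W=world(f)
    for t in 'red_shock_mid blue_shock_mid wheel_mid pack_mid red_pad blue_pad wheel_pad stand_seat screwdriver brush'.split():
        for d in vision.place_of(t,n)[:3]:
            p=np.round(d['pixel']).astype(int);print(t,p,round(d['confidence'],2),np.round(W[min(p[0],419),min(p[1],559)]))
E
```

```text
{'time': 0.0, 'joints': [-1.518, 0.246, 1.559, -0.0, 1.339, -0.174], 'qd': [-0.001, -0.0, -0.0, 0.003, 0.0, 0.0], 'joint_torque': [-0.004, -41.583, -31.461, 0.068, 0.033, -0.0], 'eef_pos': [146.138, -632.791, 223.374], 'tool_rot': [-3.12, -0.355, -0.0], 'ft_force': [-0.608, -0.877, 0.653], 'wrist_torque': [-0.005, -0.014, 0.04], 'grip_width': 94.051} 19.0
top [[441.2, 0.0, 273.5], [0.0, 441.2, 211.0], [0.0, 0.0, 1.0]] [[-0.024, -1.0, -0.015], [-0.993, 0.026, -0.112], [0.112, 0.013, -0.994]] [  53.  515. 1310.]
red_shock_mid [233 254] 0.65 [452. 101.  16.]
red_shock_mid [178 310] 0.52 [614. -74.  35.]
red_shock_mid [178 364] 0.31 [ 616. -244.    3.]
blue_shock_mid [235 200] 0.73 [450. 265.  21.]
blue_shock_mid [268 131] 0.7 [355. 474.  25.]
wheel_mid [237 313] 0.61 [435. -77.  29.]
pack_mid [234 375] 0.9 [ 439. -265.   25.]
red_pad [184 259] 0.56 [606.  83.   3.]
blue_pad [177 210] 0.56 [631. 236.   7.]
wheel_pad [177 365] 0.77 [ 618. -247.    5.]
stand_seat [177 311] 0.71 [616. -77.  39.]
brush [199 430] 0.78 [ 543. -439.   17.]
brush [233 375] 0.25 [ 442. -265.   26.]
side [[497.7, 0.0, 279.9], [0.0, 497.7, 216.5], [0.0, 0.0, 1.0]] [[-0.954, -0.299, -0.002], [-0.196, 0.631, -0.751], [0.226, -0.716, -0.66]] [ 464.  114. 1180.]
red_shock_mid [249 284] 0.56 [445.  97.  13.]
red_shock_mid [131 303] 0.47 [ 542. -428.   17.]
blue_shock_mid [406 271] 0.61 [350. 489.  16.]
wheel_mid [198 307] 0.63 [437. -85.  32.]
pack_mid [165 325] 0.74 [ 429. -255.   25.]
red_pad [239 220] 0.97 [609. 105.   7.]
blue_pad [275 191] 0.97 [629. 233.   4.]
blue_pad [132 304] 0.17 [ 541. -438.    8.]
wheel_pad [162 260] 0.77 [ 622. -237.    8.]
wheel_pad [306 260] 0.52 [443. 280.  15.]
stand_seat [178 244] 0.73 [ 623. -106.   42.]
stand_seat [278 188] 0.58 [631. 243.   3.]
screwdriver [355 207] 0.8 [508. 417.   1.]
brush [128 301] 0.88 [ 551. -436.   22.]
```

View pics/top0.png

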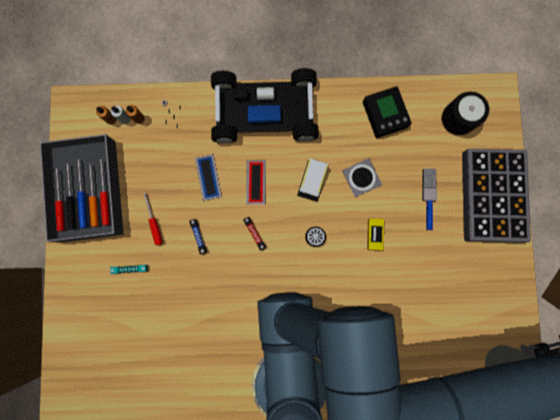

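View pics/side0.png

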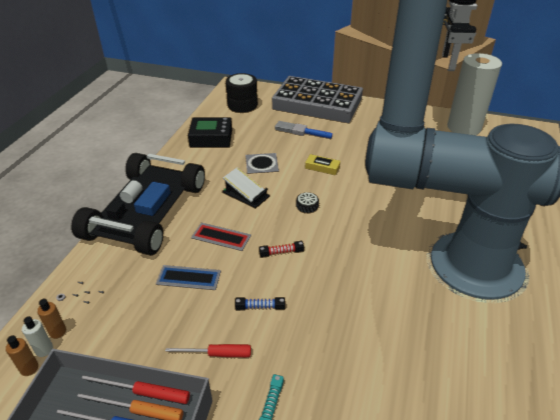

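The top view shows the red shock at (234,255), blue shock at (236,198), wheel at (237,316) and pack at (234,376), in row, column. The turquoise look-alike is at (269,129). The pads and stand are at row ≈180: blue 208, red 256, stand 313 and wheel pad 362. The screwdriver is at (220,152) and the brush at (200,430). Next I check the wrist camera.

```bash
cat >> h.py <<'E'
def plan(target,yaw,st=None,Rt=None):
    """rows' total: shift in the tool frame (cm) and wz"""
    st=st or manip.get_state()
    R=Ro.from_rotvec(st['tool_rot']).as_matrix()
    d=R.T@(np.array(target)-np.array(st['eef_pos']))/10
    if Rt is None:
        c,s=np.cos(yaw),np.sin(yaw); Rt=np.array([[c,s,0],[s,-c,0],[0,0,-1.]])
    w=Ro.from_matrix(R.T@Rt).as_rotvec()
    print('pos',np.round(st['eef_pos'],1),'shift cm',np.round(d,3),'norm',np.round(np.linalg.norm(d),2),'w',np.round(w,4),'yaw',np.round(np.arctan2(R[1,0],R[0,0]),4))
    return d,w
E
python3 - <<'E'
from h import *
f=grab('wrist','w0');print(np.round(f['mount'],3).tolist(),np.round(f['intrinsics'],1).tolist())
plan([470,-250,400],0)
plan([480,-160,420],0)
E
```

```text
[[0.002, -0.965, -0.261, 76.717], [1.0, 0.002, 0.0, -0.653], [-0.0, -0.261, 0.965, -159.425], [0.0, 0.0, 0.0, 1.0]] [[308.5, 0.0, 276.2], [0.0, 308.5, 208.9], [0.0, 0.0, 1.0]]
pos [ 146.2 -633.4  224.5] shift cm [ 40.174 -30.075 -17.554] norm 53.17 w [ 0.     -0.      0.2268] yaw 0.2268
pos [ 146.2 -633.4  224.5] shift cm [ 43.172 -38.619 -19.554] norm 61.14 w [ 0.     -0.      0.2268] yaw 0.2268
```

servo_tool --targets '[{"tx": 4.27, "ty": -4.18, "tz": -1.14}, {"tx": 4.27, "ty": -4.18, "tz": -1.14}, {"tx": 4.27, "ty": -4.18, "tz": -1.14}, {"tx": 4.27, "ty": -4.18, "tz": -1.14}, {"tx": 4.27, "ty": -4.18, "tz": -1.14}, {"tx": 4.27, "ty": -4.18, "tz": -1.14}, {"tx": 4.27, "ty": -4.18, "tz": -1.14}, {"tx": 4.27, "ty": -4.18, "tz": -1.14}, {"tx": 4.27, "ty": -4.18, "tz": -1.14}, {"tx": 4.27, "ty": -4.18, "tz": -1.14}, {"tx": 4.27, "ty": -4.18, "tz": -1.14, "wz": 0.1134}, {"wz": 0.1134}]'

```text
validation failed for argument at $.ta...
```

Run:
```python
from h import *
s=manip.get_state();f=grab('wrist','w1');np.savez('w1.npz',**f,pos=s['eef_pos'],rot=s['tool_rot'])
print(s['time'],s['eef_pos'],s['tool_rot'],np.linalg.norm(s['qd']))
W=world(f,s)
for t in 'red_shock_mid blue_shock_mid wheel_mid pack_mid red_pad blue_pad wheel_pad stand_seat screwdriver brush'.split():
        for d in vision.place_of(t,'wrist')[:2]:
            p=np.round(d['pixel']).astype(int);print(t,p,round(d['confidence'],2),np.round(W[min(p[0],419),min(p[1],559)]))
```

```text
1.15 [ 146.16494755 -633.37326037  224.45923292] [3.12140408e+00 3.55447398e-01 3.16812253e-05] 0.0024414328655558825
```

View pics/w1.png

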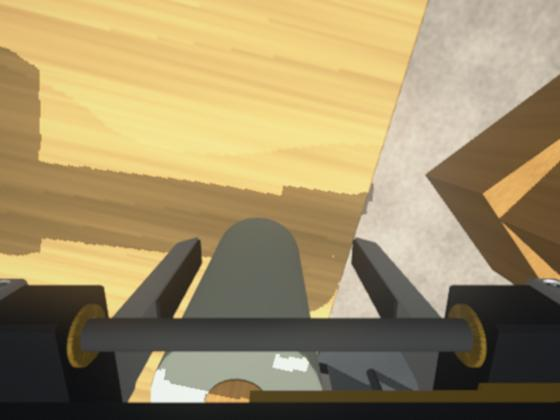

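servo_tool --targets '[{"tx": 4.27, "ty": -4.18, "tz": -1.14, "wx": 0, "wy": 0, "wz": 0}, {"tx": 4.27, "ty": -4.18, "tz": -1.14, "wx": 0, "wy": 0, "wz": 0}]'

```text
time: 1.95
eef_pos: [210.9, -531.6, 247.1]
tool_rot: [-3.121, -0.353, -0.0]
ft_force: [0.8, -0.1, 0.3]
grip_width: 94.1
```

servo_tool --targets '[{"tx": 4.27, "ty": -4.18, "tz": -1.14, "wx": 0, "wy": 0, "wz": 0}, {"tx": 4.27, "ty": -4.18, "tz": -1.14, "wx": 0, "wy": 0, "wz": 0}, {"tx": 4.27, "ty": -4.18, "tz": -1.14, "wx": 0, "wy": 0, "wz": 0}, {"tx": 4.27, "ty": -4.18, "tz": -1.14, "wx": 0, "wy": 0, "wz": 0}, {"tx": 4.27, "ty": -4.18, "tz": -1.14, "wx": 0, "wy": 0, "wz": 0}, {"tx": 4.27, "ty": -4.18, "tz": -1.14, "wx": 0, "wy": 0, "wz": 0}, {"tx": 4.27, "ty": -4.18, "tz": -1.14, "wx": 0, "wy": 0, "wz": 0}, {"tx": 4.27, "ty": -4.18, "tz": -1.14, "wx": 0, "wy": 0, "wz": 0}, {"tx": 4.27, "ty": -4.18, "tz": -1.14, "wx": 0, "wy": 0, "wz": 0.1134}, {"tx": 0, "ty": 0, "tz": 0, "wx": 0, "wy": 0, "wz": 0.1134}, {"tx": 0, "ty": 0, "tz": 0, "wx": 0, "wy": 0, "wz": 0}, {"tx": 0, "ty": 0, "tz": 0, "wx": 0, "wy": 0, "wz": 0}]'

```text
time: 3.45
eef_pos: [500.2, -80.2, 349.7]
tool_rot: [-3.141, -0.001, 0.0]
ft_force: [-0.6, -0.0, 0.6]
grip_width: 93.6
```

Run:
```python
from h import *
s=manip.get_state();f=grab('wrist','w1');np.savez('w1.npz',**f,pos=s['eef_pos'],rot=s['tool_rot'])
print(s['time'],s['eef_pos'],s['tool_rot'],np.linalg.norm(s['qd']))
f=grab('top','top1');np.savez('top1.npz',**f)
```

```text
3.45 [500.17473877 -80.16914779 349.67846683] [-3.14149280e+00 -9.00153897e-04  3.99590247e-04] 0.01277679646155856
```

View pics/w1.png

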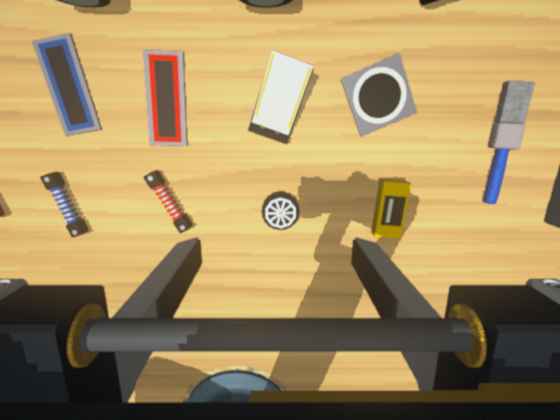

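The wrist picture shows everything clearly: blue pad (85,67), red pad (97,165), stand (97,281), wheel pad (95,379). Below them are the blue shock (205,65), red shock (201,167), wheel (211,280) and pack (208,393). I'll fit the shapes next.

```bash
cat > fit.py <<'E'
from h import *
def ray(f,st,uv,z):
    uv=np.atleast_2d(uv).astype(float);K=f['intrinsics']
    d=np.c_[(uv[:,0]-K[0,2])/K[0,0],(uv[:,1]-K[1,2])/K[1,1],np.ones(len(uv))]
    if 'R' in f and f['R'].shape==(3,3):
        R=np.array(f['R']);o=-R.T@np.array(f['t']);d=d@R
    else:
        M=np.array(f['mount']);Rt=Ro.from_rotvec(st['tool_rot']).as_matrix()
        o=np.array(st['eef_pos'])+Rt@M[:3,3]; d=d@M[:3,:3].T@Rt.T
    return o+d*((z-o[2])/d[:,2])[:,None]
def seg(mask,seed):
    n,l,s,c=cv2.connectedComponentsWithStats(mask.astype(np.uint8))
    ks=[k for k in range(1,n) if s[k,4]>15]
    dd=[np.hypot(c[k][0]-seed[1],c[k][1]-seed[0]) for k in ks]
    return l==ks[int(np.argmin(dd))]
def rect(P):
    (c,(w,h),a)=cv2.minAreaRect(P[:,:2].astype(np.float32)); 
    if w<h: w,h,a=h,w,a+90
    a=(a+90)%180-90
    return np.round(c,1),round(w,1),round(h,1),round(np.radians(a),3)
def cont(m):
    c,_=cv2.findContours(m.astype(np.uint8),cv2.RETR_EXTERNAL,cv2.CHAIN_APPROX_NONE)
    return max(c,key=len)[:,0,:]
E
python3 - <<'E'
from fit import *
f=dict(np.load('w1.npz'));st={'eef_pos':f['pos'],'tool_rot':f['rot']}
I=f['frame'].astype(int);H=cv2.cvtColor(f['frame'],cv2.COLOR_RGB2HSV).astype(int);W=world(f,st)
print('table z',[np.round(W[r,c],1).tolist() for r,c in[(160,110),(170,220),(160,440),(30,220)]])
h,s,v=H[...,0],H[...,1],H[...,2]
blue=(h>95)&(h<130)&(s>90);red=((h<8)|(h>172))&(s>150)
grey=(s<60)
for n,m,seed,z in[('bluepad outl',blue,(85,67),4),('redpad outl',red,(97,165),4),('bluepad grey|blue',blue|grey,(85,67),4),('redpad',red|grey,(97,165),4),('wheelpad',grey,(95,379),4),('pack',(h>20)&(h<35)&(s>170)&(W[...,2]>15),(208,393),25)]:
    k=seg(m,seed);print(n,k.sum(),rect(ray(f,st,cont(k),z)))
for n,lo,seed,z in[('bshock',8,(205,65),22),('rshock',8,(201,167),22),('wheel',10,(211,280),26),('pack',12,(208,393),25)]:
    k=seg(W[...,2]>lo,seed);k2=seg(W[...,2]>z-5,seed)
    print(n,k.sum(),rect(W[k]),W[k][:,2].max(), 'top',rect(W[k2]))
k=seg((W[...,2]>8),(97,281));P=W[k];print('stand',k.sum(),rect(P),P[:,2].max())
Pt=np.r_[W[60:130:1,265:300][W[60:130,265:300,2]>8]]
A=np.c_[Pt[:,:2],np.ones(len(Pt))]
for i in range(5):
    c=np.linalg.lstsq(A,Pt[:,2],rcond=None)[0];r=np.abs(A@c-Pt[:,2]);g=r<2;A,Pt=A[g],Pt[g]
print('slope',c,np.degrees(np.arctan(np.hypot(*c[:2]))),np.arctan2(c[1],c[0]),len(A))
# upscale crop
cv2.imwrite('pics/c1.png',cv2.resize(f['frame'][30:150,20:420,::-1],None,fx=2,fy=2,interpolation=cv2.INTER_CUBIC))
cv2.imwrite('pics/c2.png',cv2.resize(f['frame'][40:150,230:330,::-1],None,fx=5,fy=5,interpolation=cv2.INTER_CUBIC))
E
```

```text
table z [[521.2, 193.7, -1.3], [505.0, 13.8, -1.9], [522.4, -348.6, -1.3], [712.7, 4.1, -0.5]]
bluepad outl 987 (array([634.1, 242. ]), 126.1, 42.4, np.float64(0.184))
redpad outl 1067 (array([615.3,  92.9]), 126.3, 42.4, np.float64(-0.032))
bluepad grey|blue 2489 (array([633.8, 240.8]), 139.0, 59.6, np.float64(0.185))
redpad 1067 (array([615.3,  92.9]), 126.3, 42.4, np.float64(-0.032))
wheelpad 2562 (array([ 621.3, -237.6]), 93.1, 92.9, np.float64(-1.165))
pack 1073 (array([ 445.3, -267. ]), 95.9, 47.9, np.float64(-0.07))
bshock 974 (array([505.2,  99.6]), 384.5, 110.1, np.float64(-1.258)) 509.0839986822941 top (array([501.3,  96.4]), 381.8, 20.7, np.float64(-1.219))
rshock 873 (array([500.1,   8.7]), 225.9, 109.0, np.float64(-1.109)) 509.0839986822941 top (array([451.5,  97.5]), 15.7, 4.9, np.float64(-1.187))
wheel 1140 (array([490.9, -95.2]), 163.1, 62.7, np.float64(-0.184)) 509.0839986822941 top (array([490.3, -72.4]), 162.2, 61.6, np.float64(0.284))
pack 1719 (array([ 509.8, -208.2]), 273.4, 98.1, np.float64(0.748)) 509.0839986822941 top (array([ 509.9, -208.2]), 273.5, 97.9, np.float64(0.749))
stand 3455 (array([613.8, -83.3]), 113.1, 63.4, np.float64(-0.324)) 509.0839986822941
slope [ 3.05074656e-01 -9.86196795e-02 -1.60286402e+02] 17.77682488308105 -0.31266102292823705 973
```

View pics/c2.png

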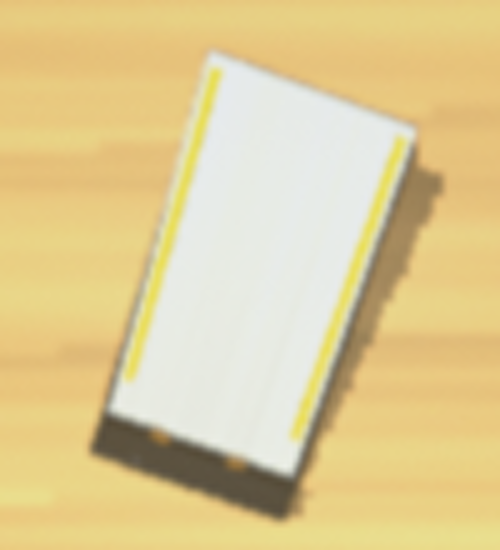

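```bash
cat >> fit.py <<'E'
def hseg(W,lo,seed,hi=80):
    z=W[...,2]; return seg((z>lo)&(z<hi),seed)
E
python3 - <<'E'
from fit import *
f=dict(np.load('w1.npz'));st={'eef_pos':f['pos'],'tool_rot':f['rot']}
W=world(f,st)
for n,lo,seed,z in[('bshock',6,(205,65),22),('rshock',6,(201,167),22),('wheel',8,(211,280),26),('pack',10,(208,393),25),('stand',8,(97,281),0)]:
    k=hseg(W,lo,seed);print(n,k.sum(),rect(W[k]),'ray',rect(ray(f,st,cont(k),z)), np.round(np.percentile(W[k][:,2],[50,90,99]),1))
plan([500,110,200],0.35)
E
```

```text
bshock 1006 (array([449.5, 271.6]), 110.1, 22.9, np.float64(0.313)) ray (array([451.7, 265.5]), 109.0, 31.2, np.float64(0.316)) [18.5 21.4 22.7]
rshock 887 (array([455.4,  98.5]), 109.5, 22.3, np.float64(0.493)) ray (array([457.2,  95.5]), 108.7, 27.0, np.float64(0.498)) [19.2 21.5 22.8]
wheel 1142 (array([441.3, -85.9]), 62.6, 62.5, np.float64(1.416)) ray (array([443.6, -85.8]), 64.0, 61.8, np.float64(0.002)) [25.8 27.7 28.7]
pack 1750 (array([ 444.5, -269.2]), 96.8, 46.5, np.float64(-0.067)) ray (array([ 446. , -266.4]), 97.2, 49.7, np.float64(-0.071)) [23.9 25.2 26.1]
stand 3441 (array([613.8, -83.3]), 113.1, 63.4, np.float64(-0.324)) ray (array([618.4, -84.4]), 123.2, 66.7, np.float64(-0.326)) [36.3 51.  54.2]
pos [500.1 -80.4 349.7] shift cm [-1.9000e-02 -1.9037e+01  1.4974e+01] norm 24.22 w [-1.000e-04  2.000e-04 -3.504e-01] yaw -0.0004
```

servo_tool --targets '[{"tx": -0.9, "ty": -3.58, "tz": 4.0, "wx": 0, "wy": 0, "wz": 0}, {"tx": -0.9, "ty": -3.58, "tz": 4.0, "wx": 0, "wy": 0, "wz": 0}, {"tx": -0.9, "ty": -3.58, "tz": 4.0, "wx": 0, "wy": 0, "wz": 0}, {"tx": -0.9, "ty": -3.58, "tz": 4.0, "wx": 0, "wy": 0, "wz": 0}, {"tx": -0.9, "ty": -3.58, "tz": 4.0, "wx": 0, "wy": 0, "wz": -0.164}, {"tx": 0, "ty": 0, "tz": 4.0, "wx": 0, "wy": 0, "wz": -0.164}, {"tx": 0, "ty": 0, "tz": 0, "wx": 0, "wy": 0, "wz": -0.165}, {"tx": 0, "ty": 0, "tz": 0, "wx": 0, "wy": 0, "wz": 0}]'

```text
time: 4.55
eef_pos: [455.3, 98.8, 109.6]
tool_rot: [-3.047, -0.763, 0.001]
ft_force: [-0.5, 0.5, -0.5]
grip_width: 93.8
```

Run:
```python
from fit import *
s=manip.get_state();f=grab('wrist','w2')
W=world(f,s);k=hseg(W,6,(255,280),40);print(s['time'],k.sum(),rect(W[k]))
plan([455.4,98.5,22.5],.493)
```

```text
4.55 2997 (array([455.7, 100. ]), 108.7, 21.7, np.float64(0.5))
pos [455.8  98.8 110.1] shift cm [-5.400e-02  8.000e-03  8.764e+00] norm 8.76 w [ 0.0003 -0.0006 -0.0034] yaw 0.4896
```

View pics/w2.png

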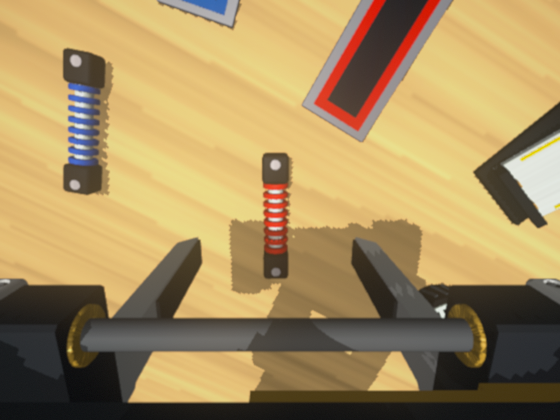

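The red shock sits between the open fingers, around (215,275), and it is aligned with them. I go down and grip.

servo_tool --targets '[{"tx": 0, "ty": -0.06, "tz": 4.0, "wx": 0, "wy": 0, "wz": -0.01}, {"tx": 0, "ty": -0.04, "tz": 3.0, "wx": 0, "wy": 0, "wz": 0}, {"tx": 0, "ty": 0, "tz": 1.75, "wx": 0, "wy": 0, "wz": 0}, {"tx": 0, "ty": 0, "tz": 0, "wx": 0, "wy": 0, "wz": 0}]' --jaw 60 --force 20

```text
time: 5.1
eef_pos: [454.5, 99.8, 21.9]
tool_rot: [-3.043, -0.778, 0.003]
ft_force: [0.4, -0.3, 0.5]
grip_width: 57.9
```

servo_tool --targets '[{"tx": 0, "ty": 0, "tz": 0, "wx": 0, "wy": 0, "wz": 0}, {"tx": 0, "ty": 0, "tz": 0, "wx": 0, "wy": 0, "wz": 0}, {"tx": 0, "ty": 0, "tz": 0, "wx": 0, "wy": 0, "wz": 0}, {"tx": 0, "ty": 0, "tz": 0, "wx": 0, "wy": 0, "wz": 0}, {"tx": 0, "ty": 0, "tz": 0, "wx": 0, "wy": 0, "wz": 0}, {"tx": 0, "ty": 0, "tz": 0, "wx": 0, "wy": 0, "wz": 0}]' --jaw 0 --force 20

```text
time: 5.85
eef_pos: [455.3, 100.2, 22.7]
tool_rot: [3.043, 0.782, 0.001]
ft_force: [-1.1, -0.5, 4.9]
grip_width: 19.8
```

Run:
```python
from fit import *
s=manip.get_state();print(s['grip_width'],s['ft_force'])
plan([615.3,92.9,80],-.032)
```

```text
19.75447690116081 [-1.08456682 -0.53212092  4.85966338]
pos [455.3 100.2  22.7] shift cm [13.675  8.35  -5.721] norm 17.01 w [ 1.000e-04 -4.000e-04  5.349e-01] yaw 0.5029
```

servo_tool --targets '[{"tx": 0, "ty": 0, "tz": -3.0, "wx": 0, "wy": 0, "wz": 0}, {"tx": 0, "ty": 0, "tz": -4.0, "wx": 0, "wy": 0, "wz": 0}, {"tx": 4.56, "ty": 2.78, "tz": 0, "wx": 0, "wy": 0, "wz": 0}, {"tx": 4.56, "ty": 2.78, "tz": 0, "wx": 0, "wy": 0, "wz": 0}, {"tx": 4.55, "ty": 2.79, "tz": 0, "wx": 0, "wy": 0, "wz": 0.178}, {"tx": 0, "ty": 0, "tz": 0, "wx": 0, "wy": 0, "wz": 0.178}, {"tx": 0, "ty": 0, "tz": 0, "wx": 0, "wy": 0, "wz": 0.179}, {"tx": 0, "ty": 0, "tz": 0, "wx": 0, "wy": 0, "wz": 0}]'

```text
time: 6.85
eef_pos: [614.5, 92.9, 91.4]
tool_rot: [-3.141, 0.047, 0.002]
ft_force: [-0.8, 0.1, -1.0]
grip_width: 19.5
```

Run:
```python
from fit import *
s=manip.get_state();f=grab('wrist','w3')
W=world(f,s);I=f['frame'];H=cv2.cvtColor(I,cv2.COLOR_RGB2HSV).astype(int);h,sa=H[...,0],H[...,1]
red=((h<8)|(h>172))&(sa>150)&(W[...,2]<30);print(s['time'],s['grip_width'],red.sum())
k=red;print('outline',rect(ray(f,s,np.argwhere(k)[:,::-1],4)))
plan([615.3,92.9,28],-.032)
```

```text
6.85 19.51360433538114 1878
outline (array([616.1,  93. ]), 126.3, 43.1, np.float64(-0.033))
pos [614.5  92.9  91.6] shift cm [8.800e-02 3.000e-03 6.364e+00] norm 6.36 w [-0.      0.0012  0.0032] yaw -0.0288
```

View pics/w3.png

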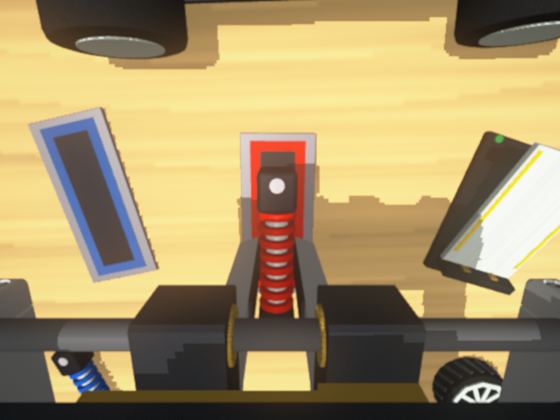

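The held shock (≈(190,277) to (315,277)) is aligned with the red pad. I lower and release.

servo_tool --targets '[{"tx": 0.12, "ty": 0, "tz": 3.5, "wx": 0, "wy": 0, "wz": 0.003}, {"tx": 0, "ty": 0, "tz": 2.0, "wx": 0, "wy": 0, "wz": 0}, {"tx": 0, "ty": 0, "tz": 0.6, "wx": 0, "wy": 0, "wz": 0}, {"tx": 0, "ty": 0, "tz": 0.3, "wx": 0, "wy": 0, "wz": 0}, {"tx": 0, "ty": 0, "tz": 0, "wx": 0, "wy": 0, "wz": 0}]'

```text
time: 7.52
eef_pos: [616.8, 92.8, 29.1]
tool_rot: [3.141, -0.054, 0.002]
ft_force: [0.1, -0.2, -0.4]
grip_width: 20.1
```

servo_tool --targets '[{"tx": 0, "ty": 0, "tz": 0, "wx": 0, "wy": 0, "wz": 0}, {"tx": 0, "ty": 0, "tz": 0, "wx": 0, "wy": 0, "wz": 0}, {"tx": 0, "ty": 0, "tz": 0, "wx": 0, "wy": 0, "wz": 0}, {"tx": 0, "ty": 0, "tz": -2.5, "wx": 0, "wy": 0, "wz": 0}, {"tx": 0, "ty": 0, "tz": -4.5, "wx": 0, "wy": 0, "wz": 0}, {"tx": 0, "ty": 0, "tz": -4.5, "wx": 0, "wy": 0, "wz": 0}]' --jaw 60

```text
time: 8.28
eef_pos: [615.9, 92.8, 144.5]
tool_rot: [-3.141, 0.055, 0.001]
ft_force: [1.0, -0.2, 0.5]
grip_width: 56.4
```

Run:
```python
from fit import *
s=manip.get_state();f=grab('wrist','w4')
W=world(f,s);I=f['frame'];H=cv2.cvtColor(I,cv2.COLOR_RGB2HSV).astype(int);h,sa=H[...,0],H[...,1]
red=((h<8)|(h>172))&(sa>150)&(W[...,2]<8)&(W[...,2]>-5);print(s['time'],s['grip_width'],red.sum())
print('outline',rect(ray(f,s,np.argwhere(red)[:,::-1],4)))
k=hseg(W,12,(240,280),40);print(rect(W[k]),np.percentile(W[k][:,2],[50,95]))
plan([449.5,271.6,110],.313)
```

```text
8.275 56.38425261970797 2157
outline (array([615.6,  92.9]), 125.0, 42.8, np.float64(-0.035))
(array([616.6,  93.3]), 109.2, 22.0, np.float64(-0.043)) [23.80690621 25.86003808]
pos [620.   92.9 152.1] shift cm [-17.707 -17.263   4.009] norm 25.05 w [ 0.0019 -0.0111 -0.3477] yaw -0.0347
```

View pics/w4.png

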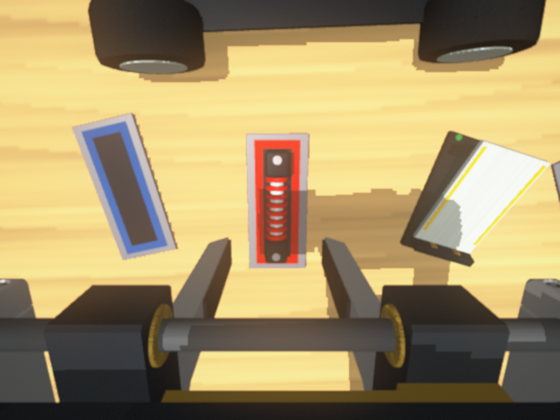

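The red shock lies centred in its field, with the outline and shock centres agreeing within 1 mm. Next is the blue shock.

servo_tool --targets '[{"tx": -3.5, "ty": -3.45, "tz": 0.6, "wx": 0, "wy": 0, "wz": 0}, {"tx": -3.5, "ty": -3.45, "tz": 0.6, "wx": 0, "wy": 0, "wz": 0}, {"tx": -3.5, "ty": -3.45, "tz": 0.6, "wx": 0, "wy": 0, "wz": 0}, {"tx": -3.5, "ty": -3.45, "tz": 0.6, "wx": 0, "wy": 0, "wz": 0}, {"tx": -3.5, "ty": -3.45, "tz": 0.6, "wx": 0, "wy": 0, "wz": -0.174}, {"tx": 0, "ty": 0, "tz": 0, "wx": 0, "wy": 0, "wz": -0.174}, {"tx": 0, "ty": 0, "tz": 0, "wx": 0, "wy": 0, "wz": 0}, {"tx": 0, "ty": 0, "tz": 0, "wx": 0, "wy": 0, "wz": 0}]'

```text
time: 9.32
eef_pos: [447.8, 271.2, 113.6]
tool_rot: [-3.104, -0.485, -0.001]
ft_force: [0.6, 0.0, 0.4]
grip_width: 56.6
```

Run:
```python
from fit import *
s=manip.get_state();f=grab('wrist','w5')
W=world(f,s);k=hseg(W,6,(240,280),40);print(s['time'],k.sum(),rect(W[k]));c,_,_,a=rect(W[k])
plan([*c,22.5],a)
```

```text
9.325 2931 (array([450.3, 272.9]), 109.3, 21.9, np.float64(0.318))
pos [447.9 271.  113.5] shift cm [ 0.284 -0.102  9.103] norm 9.11 w [-0.     -0.0004 -0.0078] yaw 0.3102
```

View pics/w5.png

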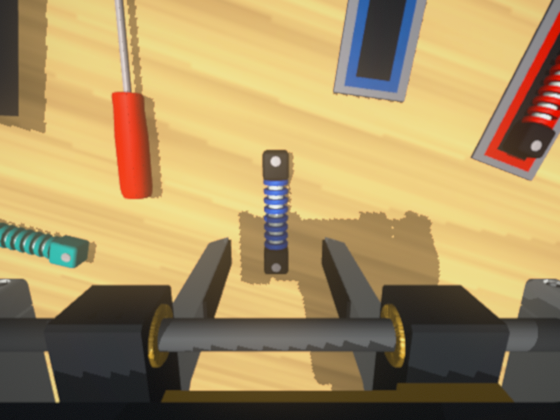

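The blue shock (rows 150–273, column 276) lies between the fingers. The turquoise one is away to the left, at (245,40).

servo_tool --targets '[{"tx": 0.28, "ty": -0.1, "tz": 4.0, "wx": 0, "wy": 0, "wz": -0.008}, {"tx": 0, "ty": 0, "tz": 3.2, "wx": 0, "wy": 0, "wz": 0}, {"tx": 0, "ty": 0, "tz": 1.8, "wx": 0, "wy": 0, "wz": 0}, {"tx": 0, "ty": 0, "tz": 0, "wx": 0, "wy": 0, "wz": 0}, {"tx": 0, "ty": 0, "tz": 0, "wx": 0, "wy": 0, "wz": 0}]'

```text
time: 10.0
eef_pos: [450.8, 273.4, 24.6]
tool_rot: [-3.101, -0.501, -0.003]
ft_force: [-0.7, 0.1, -0.2]
grip_width: 56.5
```

servo_tool --targets '[{"tx": 0, "ty": 0, "tz": 0, "wx": 0, "wy": 0, "wz": 0}, {"tx": 0, "ty": 0, "tz": 0, "wx": 0, "wy": 0, "wz": 0}, {"tx": 0, "ty": 0, "tz": 0, "wx": 0, "wy": 0, "wz": 0}, {"tx": 0, "ty": 0, "tz": 0, "wx": 0, "wy": 0, "wz": 0}, {"tx": 0, "ty": 0, "tz": 0, "wx": 0, "wy": 0, "wz": 0}, {"tx": 0, "ty": 0, "tz": 0, "wx": 0, "wy": 0, "wz": 0}]' --jaw 0

```text
time: 10.75
eef_pos: [449.8, 273.2, 23.5]
tool_rot: [3.101, 0.502, 0.0]
ft_force: [-1.0, 0.1, 2.0]
grip_width: 20.3
```

Run:
```python
from fit import *
s=manip.get_state();print(s['grip_width'],s['ft_force'])
plan([634,241.5,90],.185)
```

```text
20.25513587002512 [-0.98893095  0.12534221  1.99859193]
pos [449.8 273.2  23.5] shift cm [16.482  8.818 -6.646] norm 19.84 w [ 0.000e+00 -1.000e-04  1.359e-01] yaw 0.3209
```

servo_tool --targets '[{"tx": 0, "ty": 0, "tz": -3.0, "wx": 0, "wy": 0, "wz": 0}, {"tx": 0, "ty": 0, "tz": -3.6, "wx": 0, "wy": 0, "wz": 0}, {"tx": 4.12, "ty": 2.2, "tz": 0, "wx": 0, "wy": 0, "wz": 0}, {"tx": 4.12, "ty": 2.2, "tz": 0, "wx": 0, "wy": 0, "wz": 0}, {"tx": 4.12, "ty": 2.2, "tz": 0, "wx": 0, "wy": 0, "wz": 0}, {"tx": 4.12, "ty": 2.22, "tz": 0, "wx": 0, "wy": 0, "wz": 0.136}, {"tx": 0, "ty": 0, "tz": 0, "wx": 0, "wy": 0, "wz": 0}, {"tx": 0, "ty": 0, "tz": 0, "wx": 0, "wy": 0, "wz": 0}]'

```text
time: 11.75
eef_pos: [632.8, 241.5, 88.4]
tool_rot: [-3.128, -0.292, 0.003]
ft_force: [0.3, -0.5, -1.1]
grip_width: 19.7
```

Run:
```python
from fit import *
s=manip.get_state();f=grab('wrist','w6')
W=world(f,s);I=f['frame'];H=cv2.cvtColor(I,cv2.COLOR_RGB2HSV).astype(int);h,sa=H[...,0],H[...,1]
z=W[...,2]
b=(h>95)&(h<130)&(sa>90)&(z<12)&(z>-8)&(np.hypot(W[...,0]-634,W[...,1]-242)<90);print(s['time'],s['grip_width'],b.sum())
print('outline',rect(ray(f,s,np.argwhere(b)[:,::-1],4)))
k=hseg(W,45,(210,278),110);k[:, :255]=0;k[:,300:]=0;k[300:]=0;print('shock',rect(W[k]))
plan([634,241.5,28],.185)
```

```text
11.75 19.66717509067645 1641
outline (array([634.3, 242.2]), 126.6, 43.0, np.float64(0.185))
shock (array([646.1, 244.1]), 82.4, 26.9, np.float64(0.18))
pos [632.5 241.7  88.6] shift cm [0.155 0.052 6.059] norm 6.06 w [-0.0002  0.0019  0.0011] yaw 0.1861
```

View pics/w6.png

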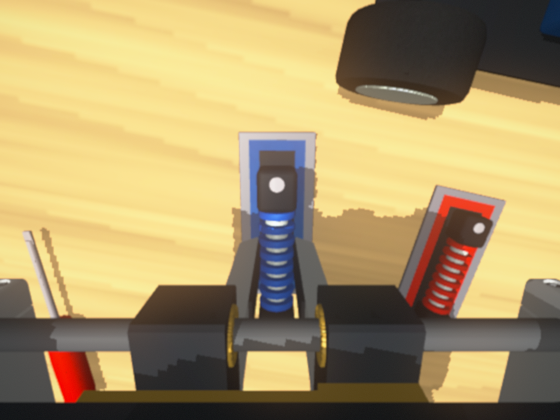

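servo_tool --targets '[{"tx": 0.15, "ty": -0.02, "tz": 3.3, "wx": 0, "wy": 0, "wz": 0}, {"tx": 0, "ty": 0, "tz": 1.8, "wx": 0, "wy": 0, "wz": 0}, {"tx": 0, "ty": 0, "tz": 0.7, "wx": 0, "wy": 0, "wz": 0}, {"tx": 0, "ty": 0, "tz": 0.3, "wx": 0, "wy": 0, "wz": 0}, {"tx": 0, "ty": 0, "tz": 0, "wx": 0, "wy": 0, "wz": 0}]'

```text
time: 12.42
eef_pos: [635.8, 242.1, 29.1]
tool_rot: [-3.128, -0.29, -0.002]
ft_force: [0.6, -0.7, -0.9]
grip_width: 19.6
```

servo_tool --targets '[{"tx": 0, "ty": 0, "tz": 0, "wx": 0, "wy": 0, "wz": 0}, {"tx": 0, "ty": 0, "tz": 0, "wx": 0, "wy": 0, "wz": 0}, {"tx": 0, "ty": 0, "tz": 0, "wx": 0, "wy": 0, "wz": 0}, {"tx": 0, "ty": 0, "tz": -2.5, "wx": 0, "wy": 0, "wz": 0}, {"tx": 0, "ty": 0, "tz": -4.5, "wx": 0, "wy": 0, "wz": 0}, {"tx": 0, "ty": 0, "tz": -4.5, "wx": 0, "wy": 0, "wz": 0}, {"tx": 0, "ty": 0, "tz": -1, "wx": 0, "wy": 0, "wz": 0}, {"tx": 0, "ty": 0, "tz": 0, "wx": 0, "wy": 0, "wz": 0}]' --jaw 60

```text
time: 13.42
eef_pos: [635.3, 241.9, 153.2]
tool_rot: [-3.128, -0.29, -0.0]
ft_force: [-0.7, -0.8, -0.4]
grip_width: 56.5
```

Run:
```python
from fit import *
s=manip.get_state();f=grab('wrist','w7')
W=world(f,s);I=f['frame'];H=cv2.cvtColor(I,cv2.COLOR_RGB2HSV).astype(int);h,sa=H[...,0],H[...,1]
z=W[...,2]
b=(h>95)&(h<130)&(sa>90)&(z<8)&(z>-8)&(np.hypot(W[...,0]-634,W[...,1]-242)<90);print(s['time'],s['grip_width'],b.sum())
print('outline',rect(ray(f,s,np.argwhere(b)[:,::-1],4)))
k=hseg(W,12,(230,278),40);print('shock',rect(W[k]))
plan([441,-86,110],0)
```

```text
13.425 56.525953198977476 1315
outline (array([639.9, 243.1]), 114.6, 42.2, np.float64(0.187))
shock (array([636.4, 242.4]), 108.6, 21.7, np.float64(0.188))
pos [634.5 241.7 151.7] shift cm [-25.032  28.658   4.229] norm 38.29 w [0.0003 0.0024 0.1849] yaw 0.1849
```

View pics/w7.png

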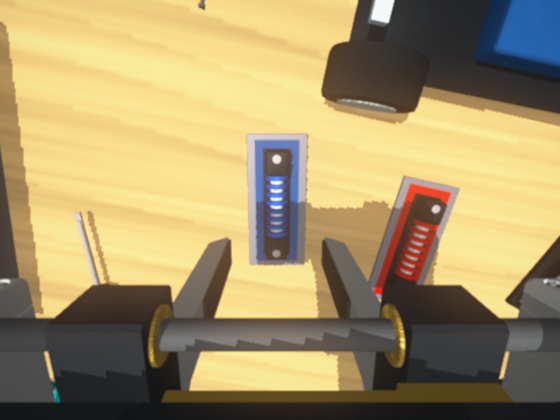

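servo_tool --targets '[{"tx": -3.58, "ty": 4.09, "tz": 0.6, "wx": 0, "wy": 0, "wz": 0}, {"tx": -3.58, "ty": 4.09, "tz": 0.6, "wx": 0, "wy": 0, "wz": 0}, {"tx": -3.58, "ty": 4.09, "tz": 0.6, "wx": 0, "wy": 0, "wz": 0}, {"tx": -3.58, "ty": 4.09, "tz": 0.6, "wx": 0, "wy": 0, "wz": 0}, {"tx": -3.58, "ty": 4.09, "tz": 0.6, "wx": 0, "wy": 0, "wz": 0}, {"tx": -3.58, "ty": 4.09, "tz": 0.6, "wx": 0, "wy": 0, "wz": 0}, {"tx": -3.55, "ty": 4.12, "tz": 0.6, "wx": 0, "wy": 0, "wz": 0.185}, {"tx": 0, "ty": 0, "tz": 0, "wx": 0, "wy": 0, "wz": 0}, {"tx": 0, "ty": 0, "tz": 0, "wx": 0, "wy": 0, "wz": 0}]' --jaw 100

```text
time: 14.6
eef_pos: [441.4, -85.2, 110.2]
tool_rot: [-3.14, -0.001, 0.003]
ft_force: [0.5, 0.3, -0.2]
grip_width: 94.0
```

Run:
```python
from fit import *
s=manip.get_state();f=grab('wrist','w8')
W=world(f,s);k=hseg(W,8,(240,280),40);print(s['time'],k.sum(),rect(W[k]),cv2.minEnclosingCircle(W[k][:,:2].astype(np.float32)))
c,_,_,a=rect(W[k])
plan([*c,22.5],0)
```

```text
14.6 4261 (array([440.5, -86.1]), 63.1, 62.9, np.float64(0.425)) ((440.1676025390625, -85.80239868164062), 32.08970260620117)
pos [441.9 -84.9 110.5] shift cm [-0.123  0.129  8.802] norm 8.8 w [-0.001   0.0014  0.0016] yaw 0.0016
```

View pics/w8.png

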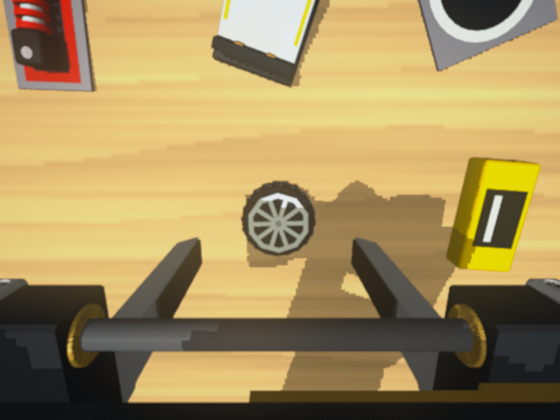

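The wheel (218,278) lies spokes up between the fingers, clear of the pack.

servo_tool --targets '[{"tx": -0.1, "ty": 0.1, "tz": 4.0, "wx": 0, "wy": 0, "wz": 0}, {"tx": 0, "ty": 0, "tz": 3.0, "wx": 0, "wy": 0, "wz": 0}, {"tx": 0, "ty": 0, "tz": 1.8, "wx": 0, "wy": 0, "wz": 0}, {"tx": 0, "ty": 0, "tz": 0, "wx": 0, "wy": 0, "wz": 0}, {"tx": 0, "ty": 0, "tz": 0, "wx": 0, "wy": 0, "wz": 0}]'

```text
time: 15.28
eef_pos: [441.9, -86.3, 24.0]
tool_rot: [3.141, 0.003, 0.001]
ft_force: [-1.1, -0.1, 0.5]
grip_width: 94.1
```

servo_tool --targets '[{"tx": 0, "ty": 0, "tz": 0, "wx": 0, "wy": 0, "wz": 0}, {"tx": 0, "ty": 0, "tz": 0, "wx": 0, "wy": 0, "wz": 0}, {"tx": 0, "ty": 0, "tz": 0, "wx": 0, "wy": 0, "wz": 0}, {"tx": 0, "ty": 0, "tz": 0, "wx": 0, "wy": 0, "wz": 0}, {"tx": 0, "ty": 0, "tz": 0, "wx": 0, "wy": 0, "wz": 0}, {"tx": 0, "ty": 0, "tz": 0, "wx": 0, "wy": 0, "wz": 0}]' --jaw 0

```text
time: 16.02
eef_pos: [441.2, -86.9, 23.6]
tool_rot: [3.141, -0.0, 0.0]
ft_force: [-0.9, 0.6, 4.4]
grip_width: 61.5
```

Run:
```python
from fit import *
s=manip.get_state();print(s['grip_width'],s['ft_force'])
plan([621.3,-237.6,100],0)
```

```text
61.50607820922785 [-0.88455982  0.63362072  4.35747443]
pos [441.2 -86.9  23.6] shift cm [18.015 15.07  -7.635] norm 24.7 w [ 0.0001 -0.0002 -0.0001] yaw -0.0001
```

servo_tool --targets '[{"tx": 0, "ty": 0, "tz": -3.2, "wx": 0, "wy": 0, "wz": 0}, {"tx": 0, "ty": 0, "tz": -4.4, "wx": 0, "wy": 0, "wz": 0}, {"tx": 4.5, "ty": 3.77, "tz": 0, "wx": 0, "wy": 0, "wz": 0}, {"tx": 4.5, "ty": 3.77, "tz": 0, "wx": 0, "wy": 0, "wz": 0}, {"tx": 4.5, "ty": 3.77, "tz": 0, "wx": 0, "wy": 0, "wz": 0}, {"tx": 4.5, "ty": 3.77, "tz": 0, "wx": 0, "wy": 0, "wz": 0}, {"tx": 0, "ty": 0, "tz": 0, "wx": 0, "wy": 0, "wz": 0}, {"tx": 0, "ty": 0, "tz": 0, "wx": 0, "wy": 0, "wz": 0}]'

```text
time: 17.02
eef_pos: [620.2, -237.1, 98.2]
tool_rot: [-3.14, 0.0, 0.003]
ft_force: [-0.5, 0.7, -0.7]
grip_width: 61.4
```

Run:
```python
from fit import *
s=manip.get_state();f=grab('wrist','w9');np.savez('w9.npz',**f,pos=s['eef_pos'],rot=s['tool_rot'])
print(s['time'],s['grip_width'])
W=world(f,s);
k=hseg(W,90,(250,280),130);k[:, :225]=0;k[:,335:]=0;k[300:]=0;print('wheel',rect(W[k]),cv2.minEnclosingCircle(W[k][:,:2].astype(np.float32)))
plan([621.3,-237.6,28],0)
```

```text
17.025 61.43114075194645
wheel (array([ 625.4, -238.1]), 62.9, 51.6, np.float64(1.558)) ((619.5006103515625, -238.29808044433594), 33.33629608154297)
pos [ 620.  -236.7   98.6] shift cm [0.139 0.1   7.06 ] norm 7.06 w [-0.001   0.0016  0.0004] yaw 0.0004
```

View pics/w9.png

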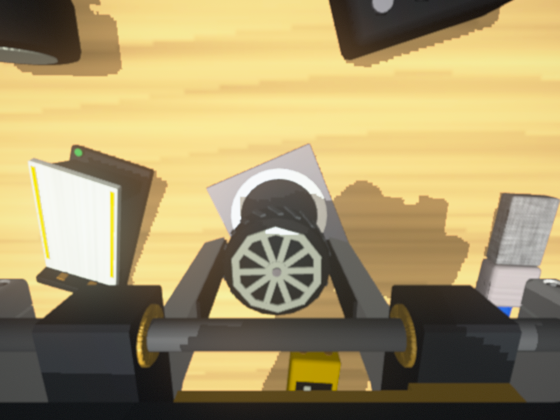

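servo_tool --targets '[{"tx": 0.1, "ty": 0.07, "tz": 4.0, "wx": 0, "wy": 0, "wz": 0}, {"tx": 0, "ty": 0, "tz": 2.0, "wx": 0, "wy": 0, "wz": 0}, {"tx": 0, "ty": 0, "tz": 0.7, "wx": 0, "wy": 0, "wz": 0}, {"tx": 0, "ty": 0, "tz": 0.4, "wx": 0, "wy": 0, "wz": 0}, {"tx": 0, "ty": 0, "tz": 0, "wx": 0, "wy": 0, "wz": 0}]'

```text
time: 17.7
eef_pos: [622.5, -238.5, 29.2]
tool_rot: [3.141, 0.0, 0.002]
ft_force: [0.0, 0.2, -0.2]
grip_width: 61.7
```

servo_tool --targets '[{"tx": 0, "ty": 0, "tz": 0, "wx": 0, "wy": 0, "wz": 0}, {"tx": 0, "ty": 0, "tz": 0, "wx": 0, "wy": 0, "wz": 0}, {"tx": 0, "ty": 0, "tz": 0, "wx": 0, "wy": 0, "wz": 0}, {"tx": 0, "ty": 0, "tz": -2.5, "wx": 0, "wy": 0, "wz": 0}, {"tx": 0, "ty": 0, "tz": -4.5, "wx": 0, "wy": 0, "wz": 0}, {"tx": 0, "ty": 0, "tz": -4.5, "wx": 0, "wy": 0, "wz": 0}, {"tx": 0, "ty": 0, "tz": -1, "wx": 0, "wy": 0, "wz": 0}, {"tx": 0, "ty": 0, "tz": 0, "wx": 0, "wy": 0, "wz": 0}]' --jaw 100

```text
time: 18.7
eef_pos: [622.0, -238.3, 153.2]
tool_rot: [3.141, 0.0, 0.0]
ft_force: [-1.1, -0.8, -0.7]
grip_width: 94.1
```

Run:
```python
from fit import *
s=manip.get_state();f=grab('wrist','w10')
W=world(f,s)
print(s['time'],s['grip_width'])
k=hseg(W,14,(220,280),50);print('wheel',rect(W[k]),cv2.minEnclosingCircle(W[k][:,:2].astype(np.float32)),np.percentile(W[k][:,2],[5,50,95]))
H=cv2.cvtColor(f['frame'],cv2.COLOR_RGB2HSV).astype(int)
w=(H[...,1]<60)&(W[...,2]<12)&(W[...,2]>-1)&(np.hypot(W[...,0]-621,W[...,1]+238)<75)
print('pad',w.sum(),rect(W[w]))
plan([445,-269,140],-.07)
```

```text
18.7 94.07291685095392
wheel (array([ 622.1, -238.1]), 63.3, 62.4, np.float64(-1.448)) ((621.4217529296875, -238.26736450195312), 32.22362518310547) [24.81686885 29.93698117 31.93470431]
pad 4590 (array([ 621.4, -238. ]), 94.2, 93.6, np.float64(-1.165))
pos [ 621.2 -237.9  151.7] shift cm [-17.623   3.115   1.204] norm 17.94 w [-0.0011  0.0021  0.07  ] yaw 0.0
```

View pics/w10.png

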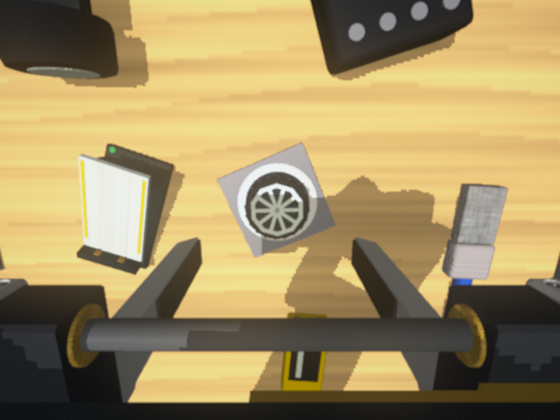

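The wheel is centred: its centre is (622.1,-238.1) and the pad's is (621.4,-238.0). Now I take a close look at the stand before fetching the pack.

servo_tool --targets '[{"tx": -1.2, "ty": -4.93, "tz": -2.1, "wx": 0, "wy": 0, "wz": 0}, {"tx": -1.2, "ty": -4.93, "tz": -2.1, "wx": 0, "wy": 0, "wz": 0}, {"tx": -1.2, "ty": -4.93, "tz": -2.1, "wx": 0, "wy": 0, "wz": 0}, {"tx": 0, "ty": 0, "tz": 0, "wx": 0, "wy": 0, "wz": 0.162}, {"tx": 0, "ty": 0, "tz": 0, "wx": 0, "wy": 0, "wz": 0.162}, {"tx": 0, "ty": 0, "tz": 0, "wx": 0, "wy": 0, "wz": 0}, {"tx": 0, "ty": 0, "tz": 0, "wx": 0, "wy": 0, "wz": 0}]'

```text
time: 19.62
eef_pos: [585.4, -90.3, 214.8]
tool_rot: [-3.101, 0.503, 0.004]
ft_force: [0.1, -0.6, -0.7]
grip_width: 93.9
```

Run:
```python
from fit import *
s=manip.get_state();f=grab('wrist','w11');np.savez('w11.npz',**f,pos=s['eef_pos'],rot=s['tool_rot'])
W=world(f,s);print(s['time'])
H=cv2.cvtColor(f['frame'],cv2.COLOR_RGB2HSV).astype(int)
z=W[...,2];near=np.hypot(W[...,0]-617,W[...,1]+84)<85
a=seg((H[...,2]>150)&((H[...,1]<60))&(z>6)&(z<65)&near,(190,280))
P=W[a];A=np.c_[P[:,:2],np.ones(len(P))];zz=P[:,2]
for i in range(6):
    c=np.linalg.lstsq(A,zz,rcond=None)[0];r=np.abs(A@c-zz);g=r<1.5;A,zz=A[g],zz[g]
print('plane',c,np.degrees(np.arctan(np.hypot(*c[:2]))),'yaw',np.arctan2(c[1],c[0]),len(A),len(P),'at centre z',c@[617,-84,1])
print('face rect',rect(W[a]),np.percentile(P[:,2],[1,99]))
k=hseg(W,6,(190,280));print('stand',rect(W[k]))
```

```text
19.625
plane [ 3.43461580e-01 -1.17618405e-01 -1.86252487e+02] 19.953054986161135 yaw -0.32993295875964146 3987 4222 at centre z 35.54325461211607
face rect (array([618.6, -85.7]), 100.2, 62.8, np.float64(-0.355)) [18.48490946 54.30380831]
stand (array([616.5, -85. ]), 117.4, 65.2, np.float64(-0.333))
```

View pics/w11.png

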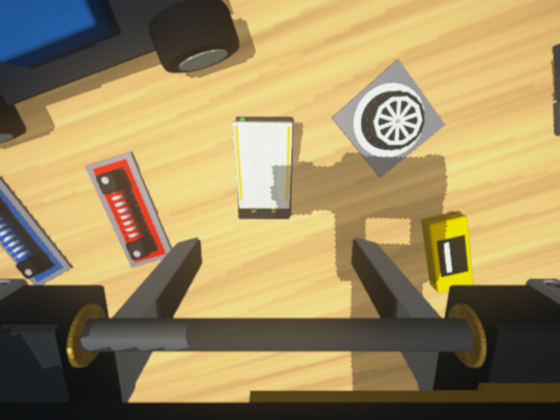

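The stand (rows 118–218, columns 233–293) is square in view, with the ledge at row ≈212. The fitted slope is 19.95° and the yaw -0.33. Next I get its centreline and the ledge's inner face.

```bash
cat > stand.py <<'E'
from fit import *
f=dict(np.load('w11.npz'));s={'eef_pos':f['pos'],'tool_rot':f['rot']}
W=world(f,s);H=cv2.cvtColor(f['frame'],cv2.COLOR_RGB2HSV).astype(int);z=W[...,2]
c=np.array([.34346,-.1176,-186.2525])
def onplane(uv,off=0):
    a=ray(f,s,uv,0.);b=ray(f,s,uv,60.);d=b-a
    t=(c[0]*a[:,0]+c[1]*a[:,1]+c[2]-a[:,2])/(d[:,2]-c[0]*d[:,0]-c[1]*d[:,1]);return a+t[:,None]*d
E
python3 - <<'E'
from stand import *
cv2.imwrite('pics/c3.png',cv2.resize(f['frame'][105:230,215:310,::-1],None,fx=4.7,fy=4.7,interpolation=cv2.INTER_CUBIC))
m=np.zeros(z.shape,bool);m[108:228,222:305]=1
V=H[...,2];S=H[...,1]
yel=(H[...,0]>22)&(H[...,0]<35)&(S>130)&(V>150)&m&(z>10)
face=((S<60)&(V>140)&m&(z>6))|yel
face=seg(face,(165,264)); P=onplane(cont(face)); r=cv2.minAreaRect(P[:,:2].astype(np.float32))
th=-.33;ex=np.array([np.cos(th),np.sin(th)]);ey=np.array([-np.sin(th),np.cos(th)])
# edge angle: fit side edges per row
L=[];Rr=[]
for row in range(130,200):
    cs=np.where(face[row])[0]
    L.append([cs.min()-.5,row]);Rr.append([cs.max()+.5,row])
for n,E in(('L',L),('R',Rr)):
    Q=onplane(np.array(E,float));vx,vy,x0,y0=cv2.fitLine(Q[:,:2].astype(np.float32),cv2.DIST_HUBER,0,.01,.01).ravel();print(n,'ang',np.arctan(vy/vx),'v',np.median(Q[:,:2]@ey))
for col in (240,250,264,278,286):
    rs=np.where(face[:,col])[0];Q=onplane(np.array([[col,rs.min()-.5],[col,rs.max()+.5]]));print(col,rs.min(),rs.max(),Q[:,:2]@ex, Q[:,2])
print('rgb col264',[(r,f['frame'][r,258].tolist(),np.round(W[r,258],0).tolist()) for r in range(196,222)])
E
```

```text
L ang -0.3325866 v 149.47801253008367
R ang -0.34254587 v 89.73117442759923
240 121 208 [663.3459093  562.54854819] [54.57124301 17.97851561]
250 121 208 [663.44200197 562.67648903] [54.60571741 18.02446928]
264 121 208 [663.5764984  562.85555294] [54.65396963 18.08878528]
278 121 207 [663.710956   564.40582546] [54.70220791 18.65089922]
286 122 207 [662.83387871 564.5077153 ] [54.38346862 18.68749539]
rgb col264 [(196, [235, 238, 229], [589.0, -68.0, 24.0]), (197, [235, 238, 229], [588.0, -68.0, 23.0]), (198, [235, 237, 229], [587.0, -67.0, 23.0]), (199, [235, 237, 229], [585.0, -67.0, 23.0]), (200, [235, 237, 229], [584.0, -67.0, 23.0]), (201, [235, 237, 229], [583.0, -66.0, 22.0]), (202, [235, 237, 229], [582.0, -66.0, 22.0]), (203, [234, 237, 228], [581.0, -65.0, 21.0]), (204, [235, 237, 229], [579.0, -65.0, 19.0]), (205, [235, 237, 229], [578.0, -64.0, 19.0]), (206, [234, 236, 228], [577.0, -64.0, 20.0]), (207, [216, 220, 206], [575.0, -63.0, 19.0]), (208, [159, 159, 146], [575.0, -63.0, 20.0]), (209, [102, 97, 80], [574.0, -63.0, 23.0]), (210, [86, 78, 57], [573.0, -63.0, 24.0]), (211, [88, 79, 58], [573.0, -63.0, 26.0]), (212, [89, 79, 59], [572.0, -63.0, 28.0]), (213, [90, 81, 62], [571.0, -62.0, 29.0]), (214, [92, 83, 63], [570.0, -62.0, 30.0]), (215, [92, 83, 64], [569.0, -61.0, 29.0]), (216, [91, 81, 62], [568.0, -61.0, 30.0]), (217, [94, 85, 65], [566.0, -60.0, 27.0]), (218, [133, 117, 81], [565.0, -60.0, 27.0]), (219, [210, 181, 117], [556.0, -55.0, -0.0]), (220, [239, 215, 137], [555.0, -55.0, -1.0]), (221, [241, 219, 140], [553.0, -54.0, -1.0])]
```

View pics/c3.png

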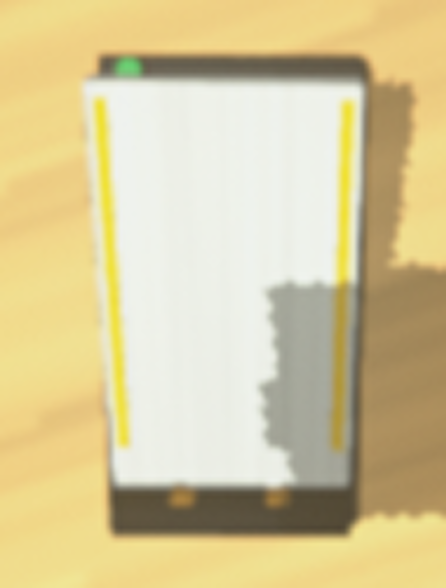

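Run:
```python
from fit import *
plan([445.3,-269,115],-.07)
```

```text
pos [585.6 -90.4 215.2] shift cm [-7.628 21.384 10.033] norm 24.82 w [-0.0003  0.0019 -0.2525] yaw -0.3225
```

servo_tool --targets '[{"tx": -1.53, "ty": 4.28, "tz": 2.0, "wx": 0, "wy": 0, "wz": 0}, {"tx": -1.53, "ty": 4.28, "tz": 2.0, "wx": 0, "wy": 0, "wz": 0}, {"tx": -1.53, "ty": 4.28, "tz": 2.0, "wx": 0, "wy": 0, "wz": 0}, {"tx": -1.53, "ty": 4.28, "tz": 2.0, "wx": 0, "wy": 0, "wz": 0}, {"tx": -1.53, "ty": 4.28, "tz": 2.0, "wx": 0, "wy": 0, "wz": -0.126}, {"tx": 0, "ty": 0, "tz": 0, "wx": 0, "wy": 0, "wz": -0.126}, {"tx": 0, "ty": 0, "tz": 0, "wx": 0, "wy": 0, "wz": 0}, {"tx": 0, "ty": 0, "tz": 0, "wx": 0, "wy": 0, "wz": 0}]'

```text
time: 20.68
eef_pos: [445.7, -268.8, 116.5]
tool_rot: [3.139, -0.114, 0.001]
ft_force: [-0.8, 0.6, -0.2]
grip_width: 93.8
```

Run:
```python
from fit import *
s=manip.get_state();f=grab('wrist','w12')
W=world(f,s);k=hseg(W,6,(240,280),40);print(s['time'],k.sum(),rect(W[k]));c,_,_,a=rect(W[k])
plan([*c,22.5],a)
```

```text
20.675 5775 (array([ 443.6, -269.6]), 96.6, 46.1, np.float64(-0.071))
pos [ 445.8 -268.7  116.6] shift cm [-0.216  0.103  9.411] norm 9.41 w [ 0.0003 -0.0004 -0.0012] yaw -0.0722
```

View pics/w12.png

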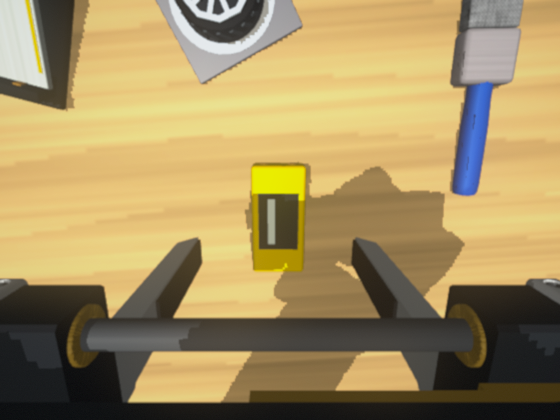

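The pack (rows 163–270, columns 251–306) is between the fingers and the brush is well clear. I grip it with 25 N.

servo_tool --targets '[{"tx": -0.15, "ty": 0.1, "tz": 4.0, "wx": 0, "wy": 0, "wz": 0}, {"tx": 0, "ty": 0, "tz": 3.4, "wx": 0, "wy": 0, "wz": 0}, {"tx": 0, "ty": 0, "tz": 2.0, "wx": 0, "wy": 0, "wz": 0}, {"tx": 0, "ty": 0, "tz": 0, "wx": 0, "wy": 0, "wz": 0}, {"tx": 0, "ty": 0, "tz": 0, "wx": 0, "wy": 0, "wz": 0}]'

```text
time: 21.35
eef_pos: [444.4, -269.9, 23.2]
tool_rot: [3.139, -0.112, 0.001]
ft_force: [-0.1, -0.6, 0.4]
grip_width: 93.8
```

servo_tool --targets '[{"tx": 0, "ty": 0, "tz": 0, "wx": 0, "wy": 0, "wz": 0}, {"tx": 0, "ty": 0, "tz": 0, "wx": 0, "wy": 0, "wz": 0}, {"tx": 0, "ty": 0, "tz": 0, "wx": 0, "wy": 0, "wz": 0}, {"tx": 0, "ty": 0, "tz": 0, "wx": 0, "wy": 0, "wz": 0}, {"tx": 0, "ty": 0, "tz": 0, "wx": 0, "wy": 0, "wz": 0}, {"tx": 0, "ty": 0, "tz": 0, "wx": 0, "wy": 0, "wz": 0}]' --jaw 0 --force 25

```text
time: 22.1
eef_pos: [443.8, -269.8, 22.3]
tool_rot: [-3.14, 0.113, 0.0]
ft_force: [-0.1, -0.0, 1.5]
grip_width: 45.7
```

Run:
```python
from fit import *
s=manip.get_state();print(s['grip_width'],s['ft_force'])
plan([585,-74,140],-.334)
```

```text
45.703996000285265 [-0.07093721 -0.03959933  1.51177518]
pos [ 443.8 -269.8   22.3] shift cm [ 12.674 -20.548 -11.765] norm 26.86 w [-0.      0.      0.2619] yaw -0.0721
```

servo_tool --targets '[{"tx": 0, "ty": 0, "tz": -4.5, "wx": 0, "wy": 0, "wz": 0}, {"tx": 0, "ty": 0, "tz": -5.8, "wx": 0, "wy": 0, "wz": 0}, {"tx": 2.66, "ty": -4.08, "tz": -0.6, "wx": 0, "wy": 0, "wz": 0}, {"tx": 2.66, "ty": -4.08, "tz": -0.6, "wx": 0, "wy": 0, "wz": 0}, {"tx": 2.66, "ty": -4.08, "tz": -0.3, "wx": 0, "wy": 0, "wz": 0}, {"tx": 2.66, "ty": -4.08, "tz": 0, "wx": 0, "wy": 0, "wz": 0}, {"tx": 2.66, "ty": -4.08, "tz": 0, "wx": 0, "wy": 0, "wz": 0.131}, {"tx": 0, "ty": 0, "tz": 0, "wx": 0, "wy": 0, "wz": 0.131}, {"tx": 0, "ty": 0, "tz": 0, "wx": 0, "wy": 0.1745, "wz": 0}, {"tx": 0, "ty": 0, "tz": 0, "wx": 0, "wy": 0.1745, "wz": 0}, {"tx": 0, "ty": 0, "tz": 0, "wx": 0, "wy": 0, "wz": 0}, {"tx": 0, "ty": 0, "tz": 0, "wx": 0, "wy": 0, "wz": 0}]'

```text
time: 23.6
eef_pos: [592.0, -76.3, 141.2]
tool_rot: [2.996, -0.505, 0.527]
ft_force: [-0.5, 0.4, -1.2]
grip_width: 45.7
```

```bash
cat > sp.py <<'E'
from fit import *
th=-.334;a=np.radians(20)
eh=np.array([np.cos(th),np.sin(th),0]);n=np.array([0,0,1])*np.cos(a)-eh*np.sin(a);x=eh*np.cos(a)+np.array([0,0,np.sin(a)])
Rt=np.c_[x,np.cross(-n,x),-n]
seat=np.array([610.2,-82.6,46.5])
def rel(p): d=np.array(p)-seat;return np.round([d@x,d@np.cross(n,x),d@n],1)
E
python3 - <<'E'
from sp import *
s=manip.get_state();f=grab('wrist','w13');grab('side','s13');print(s['time'],s['grip_width'],rel(s['eef_pos']))
plan(seat+n*39.8+x*4,0,s,Rt)
E
```

```text
23.6 45.72297228259378 [14.3 -0.  95.6]
pos [592.  -76.3 141.2] shift cm [-1.022e+00 -4.000e-03  5.577e+00] norm 5.67 w [ 0.0001  0.0007 -0.0003] yaw -0.3343
```

View pics/w13.png

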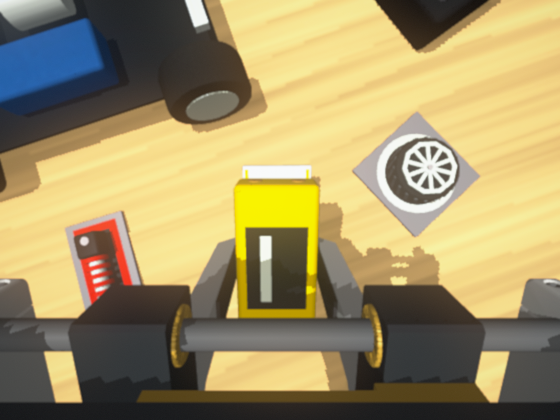

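View pics/s13.png

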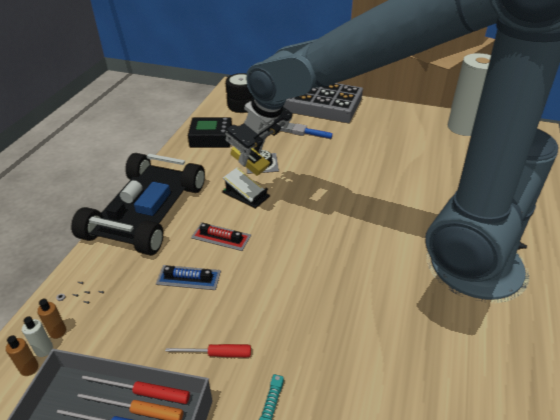

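The pack is parallel to the slope and in line with it: stand strip at columns 243–311, pack 234–319 in the wrist view. I approach along the slope normal, 4 mm up-slope of the seat.

servo_tool --targets '[{"tx": -1.02, "ty": 0, "tz": 4.0, "wx": 0, "wy": 0, "wz": 0}, {"tx": 0, "ty": 0, "tz": 1.6, "wx": 0, "wy": 0, "wz": 0}, {"tx": 0, "ty": 0, "tz": 1.5, "wx": 0, "wy": 0, "wz": 0}, {"tx": 0, "ty": 0, "tz": 1.0, "wx": 0, "wy": 0, "wz": 0}, {"tx": 0, "ty": 0, "tz": 0.2, "wx": 0, "wy": 0, "wz": 0}, {"tx": 0, "ty": 0, "tz": 0, "wx": 0, "wy": 0, "wz": 0}]'

```text
time: 24.45
eef_pos: [609.3, -82.2, 59.3]
tool_rot: [2.996, -0.505, 0.529]
ft_force: [0.5, 0.3, -1.7]
grip_width: 46.1
```

Run:
```python
from sp import *
s=manip.get_state();print(s['time'],s['grip_width'],rel(s['eef_pos']),'force tool',Rt.T@np.array(s['ft_force']))
plan(seat+n*9.8+x*4,0,s,Rt)
```

```text
24.45 46.094055274162294 [ 3.4  0.1 12.4] force tool [-0.21987692 -0.4933642   1.74014161]
pos [609.3 -82.2  59.3] shift cm [0.055 0.012 0.26 ] norm 0.27 w [-0.     -0.0006  0.    ] yaw -0.334
```

servo_tool --targets '[{"tx": 0, "ty": 0, "tz": 0.1, "wx": 0, "wy": 0, "wz": 0}, {"tx": 0, "ty": 0, "tz": 0.1, "wx": 0, "wy": 0, "wz": 0}, {"tx": 0, "ty": 0, "tz": 0, "wx": 0, "wy": 0, "wz": 0}, {"tx": 0, "ty": 0, "tz": 0, "wx": 0, "wy": 0, "wz": 0}]'

```text
time: 24.95
eef_pos: [609.8, -82.3, 57.9]
tool_rot: [2.996, -0.505, 0.529]
ft_force: [-4.3, 1.5, 5.5]
grip_width: 45.8
```

Run:
```python
from sp import *
s=manip.get_state();print(s['time'],s['grip_width'],rel(s['eef_pos']),'force tool',Rt.T@np.array(s['ft_force']))
```

```text
24.95 45.75460395452961 [ 3.4  0.2 10.9] force tool [-2.42497881e+00  4.76433779e-03 -6.69557542e+00]
```

The pack has contacted the face with about 7 N along the normal. Next I slide it down to the ledge.

servo_tool --targets '[{"tx": -0.1, "ty": 0, "tz": -0.03, "wx": 0, "wy": 0, "wz": 0}, {"tx": -0.1, "ty": 0, "tz": 0, "wx": 0, "wy": 0, "wz": 0}, {"tx": -0.1, "ty": 0, "tz": 0, "wx": 0, "wy": 0, "wz": 0}, {"tx": 0, "ty": 0, "tz": 0, "wx": 0, "wy": 0, "wz": 0}]'

```text
time: 25.45
eef_pos: [608.8, -81.9, 57.8]
tool_rot: [2.994, -0.505, 0.536]
ft_force: [6.0, -0.5, 1.5]
grip_width: 45.6
```

Run:
```python
from sp import *
s=manip.get_state();print(s['time'],s['grip_width'],rel(s['eef_pos']),'force tool',Rt.T@np.array(s['ft_force']))
```

```text
25.45 45.57075136914079 [ 2.4  0.2 11.2] force tool [ 5.97643116 -1.52802805  0.60005088]
```

servo_tool --targets '[{"tx": -0.1, "ty": 0, "tz": 0.0, "wx": 0, "wy": 0, "wz": 0}, {"tx": 0, "ty": 0, "tz": 0, "wx": 0, "wy": 0, "wz": 0}, {"tx": 0, "ty": 0, "tz": 0, "wx": 0, "wy": 0, "wz": 0}]'

```text
time: 25.82
eef_pos: [608.7, -81.9, 58.0]
tool_rot: [2.993, -0.504, 0.539]
ft_force: [6.6, -1.5, -0.5]
grip_width: 45.9
```

Run:
```python
from sp import *
s=manip.get_state();print(s['time'],s['grip_width'],rel(s['eef_pos']),'force tool',Rt.T@np.array(s['ft_force']))
f=grab('wrist','w14')
```

```text
25.825 45.94051970895349 [ 2.4  0.2 11.4] force tool [ 6.14594642 -0.74396345  2.80189577]
```

View pics/w14.png

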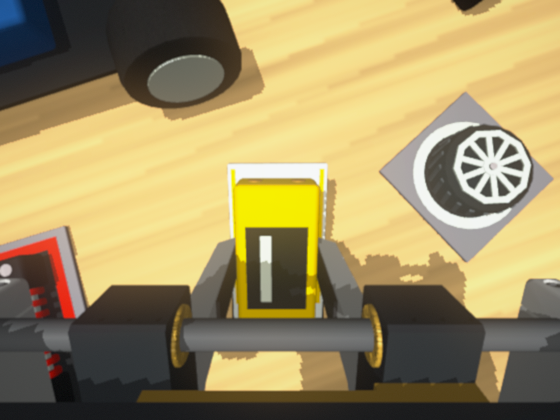

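Position has stopped at the ledge with 6 N of contact force. I relax slightly, press flat, then release.

servo_tool --targets '[{"tx": 0.1, "ty": 0, "tz": 0.06, "wx": 0, "wy": 0, "wz": 0}, {"tx": 0.04, "ty": 0, "tz": 0, "wx": 0, "wy": 0, "wz": 0}, {"tx": 0, "ty": 0, "tz": 0, "wx": 0, "wy": 0, "wz": 0}]'

```text
time: 26.25
eef_pos: [609.0, -82.0, 57.6]
tool_rot: [2.994, -0.505, 0.534]
ft_force: [3.3, -0.1, 7.3]
grip_width: 46.0
```

Run:
```python
from sp import *
s=manip.get_state();print(s['time'],s['grip_width'],rel(s['eef_pos']),'force tool',Rt.T@np.array(s['ft_force']))
plan(s['eef_pos'],0,s,Rt)
```

```text
26.25 46.00587805338402 [ 2.6  0.1 10.9] force tool [ 5.50355864 -0.9660662  -5.76718682]
pos [609.  -82.   57.6] shift cm [0. 0. 0.] norm 0.0 w [-0.0001 -0.0039 -0.    ] yaw -0.334
```

Contact is light on both the face and the ledge. I open only to 75 mm, then withdraw along the normal.

servo_tool --targets '[{"tx": 0, "ty": 0, "tz": 0, "wx": 0, "wy": 0, "wz": 0}, {"tx": 0, "ty": 0, "tz": 0, "wx": 0, "wy": 0, "wz": 0}, {"tx": 0, "ty": 0, "tz": 0, "wx": 0, "wy": 0, "wz": 0}, {"tx": 0, "ty": 0, "tz": -1.5, "wx": 0, "wy": 0, "wz": 0}, {"tx": 0, "ty": 0, "tz": -3.5, "wx": 0, "wy": 0, "wz": 0}, {"tx": 0, "ty": 0, "tz": -4.5, "wx": 0, "wy": 0, "wz": 0}, {"tx": 0, "ty": 0, "tz": -4.5, "wx": 0, "wy": 0, "wz": 0}, {"tx": 0, "ty": 0, "tz": -3, "wx": 0, "wy": 0, "wz": 0}, {"tx": 0, "ty": 0, "tz": 0, "wx": 0, "wy": 0, "wz": 0}, {"tx": 0, "ty": 0, "tz": 0, "wx": 0, "wy": 0, "wz": 0}]' --jaw 80

```text
time: 27.5
eef_pos: [551.9, -62.3, 214.5]
tool_rot: [2.997, -0.505, 0.526]
ft_force: [0.2, 0.4, 0.5]
grip_width: 74.9
```

Run:
```python
from sp import *
s=manip.get_state();f=grab('wrist','w15');np.savez('w15.npz',**f,pos=s['eef_pos'],rot=s['tool_rot'])
W=world(f,s);Q=(W-seat)@np.c_[x,np.cross(n,x),n]
m=(Q[...,2]>5)&(Q[...,2]<30)&(np.abs(Q[...,0])<62)&(np.abs(Q[...,1])<45)
print(s['time'],m.sum(),'pack in seat frame',rect(Q[m]),'top h',np.percentile(Q[m][:,2],[5,50,95]))
P=Q[m&(Q[...,2]>9)];A=np.c_[P[:,:2],np.ones(len(P))];print('tilt',np.linalg.lstsq(A,P[:,2],rcond=None)[0])
fm=(np.abs(Q[...,2]+12.5)<4)&(np.abs(Q[...,0])<75)&(np.abs(Q[...,1])<45);print('face',rect(Q[fm]))
```

```text
27.5 3621 pack in seat frame (array([2.4, 0.8]), 95.0, 46.0, np.float64(0.0)) top h [10.96838749 12.57522988 13.84341291]
tilt [-2.13388495e-03  1.53098658e-03  1.25280828e+01]
face (array([4.9, 0.2]), 105.0, 60.0, np.float64(0.005))
```

View pics/w15.png

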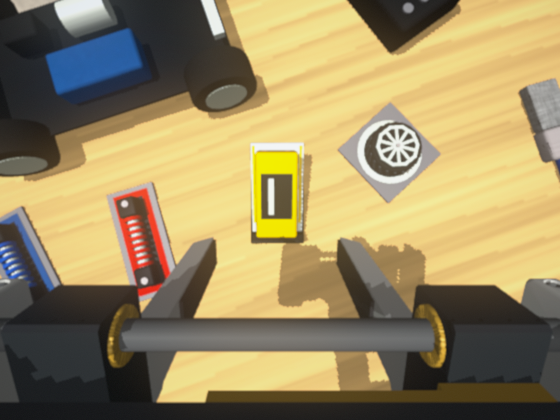

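The pack lies flat (tilt ≈0), centred across within 0.6 mm. To check the gap at the ledge, I look from the lower side.

Run:
```python
from sp import *
# first level the tool
s=manip.get_state()
plan([400,-10,250],-.334,s)
```

```text
pos [551.7 -62.3 213.8] shift cm [-13.862   0.035  -8.849] norm 16.45 w [ 1.000e-04 -3.462e-01 -1.000e-04] yaw -0.3341
```

servo_tool --targets '[{"tx": -4.62, "ty": 0, "tz": -2.95, "wx": 0, "wy": 0, "wz": 0}, {"tx": -4.62, "ty": 0, "tz": -2.95, "wx": 0, "wy": 0, "wz": 0}, {"tx": -4.62, "ty": 0, "tz": -2.95, "wx": 0, "wy": -0.173, "wz": 0}, {"tx": 0, "ty": 0, "tz": 0, "wx": 0, "wy": -0.173, "wz": 0}, {"tx": 0, "ty": 0, "tz": 0, "wx": 0, "wy": 0, "wz": 0}, {"tx": 0, "ty": 0, "tz": 0, "wx": 0, "wy": 0, "wz": 0}, {"tx": 0, "ty": 0, "tz": 0, "wx": 0, "wy": 0, "wz": 0}]'

```text
time: 28.42
eef_pos: [400.2, -9.6, 250.5]
tool_rot: [3.097, -0.522, 0.004]
ft_force: [0.6, 0.5, 0.6]
grip_width: 75.1
```

Run:
```python
from sp import *
s=manip.get_state();f=grab('wrist','w16');np.savez('w16.npz',**f,pos=s['eef_pos'],rot=s['tool_rot'])
print(s['time'],s['eef_pos'])
W=world(f,s);Q=(W-seat)@np.c_[x,np.cross(n,x),n]
m=(Q[...,2]>8)&(Q[...,2]<20)&(np.abs(Q[...,0])<62)&(np.abs(Q[...,1])<45)
print('pack',m.sum(),rect(Q[m]));r,c=np.argwhere(m).mean(0).astype(int);print(r,c)
I=f['frame'][max(r-60,0):r+60,c-60:c+60,::-1];cv2.imwrite('pics/c16.png',cv2.resize(I,None,fx=5,fy=5,interpolation=cv2.INTER_CUBIC))
for cc in (c-10,c,c+10):
  print([(rr,f['frame'][rr,cc].tolist(),np.round(Q[rr,cc],1).tolist()) for rr in range(r+25,r+60,2)])
grab('top','top16');grab('side','s16')
```

```text
28.425 [400.18288672  -9.57486436 250.46628243]
pack 1350 (array([-32.6,   1. ]), 45.9, 26.8, np.float64(-1.569))
14 276
[(39, [69, 60, 38], [-57.9, 13.3, -21.7]), (41, [71, 62, 41], [-60.0, 13.4, -21.9]), (43, [77, 70, 50], [-61.9, 13.4, -20.1]), (45, [76, 67, 48], [-63.8, 13.3, -18.1]), (47, [100, 85, 52], [-66.7, 13.6, -24.6]), (49, [219, 188, 117], [-69.0, 13.6, -25.4]), (51, [230, 208, 130], [-71.1, 13.7, -25.0]), (53, [230, 207, 130], [-73.1, 13.7, -23.9]), (55, [230, 205, 128], [-75.1, 13.7, -22.4]), (57, [230, 201, 125], [-77.4, 13.7, -23.0]), (59, [231, 200, 124], [-79.3, 13.7, -20.6]), (61, [231, 200, 124], [-81.5, 13.7, -20.9]), (63, [231, 205, 128], [-83.6, 13.7, -20.1]), (65, [231, 209, 131], [-86.0, 13.8, -20.5]), (67, [231, 211, 132], [-87.9, 13.8, -18.8]), (69, [231, 206, 129], [-90.1, 13.8, -18.3]), (71, [231, 200, 125], [-92.0, 13.8, -16.1]), (73, [231, 197, 123], [-94.3, 13.8, -16.5])]
[(39, [67, 59, 38], [-57.6, 1.5, -19.2]), (41, [70, 61, 40], [-59.8, 1.5, -20.5]), (43, [76, 69, 51], [-61.9, 1.5, -19.9]), (45, [74, 66, 49], [-63.8, 1.5, -18.5]), (47, [121, 105, 6
[... 713 characters left out ...]
10.3, -18.8]), (45, [72, 64, 46], [-63.8, -10.3, -18.8]), (47, [128, 110, 67], [-66.6, -10.5, -24.2]), (49, [228, 198, 123], [-69.0, -10.6, -26.2]), (51, [230, 201, 124], [-70.9, -10.6, -23.8]), (53, [230, 201, 125], [-72.8, -10.6, -21.9]), (55, [230, 205, 127], [-75.3, -10.7, -23.8]), (57, [230, 211, 131], [-77.2, -10.7, -22.2]), (59, [230, 213, 132], [-79.4, -10.7, -21.5]), (61, [230, 210, 131], [-81.5, -10.7, -21.3]), (63, [231, 205, 127], [-83.7, -10.8, -20.7]), (65, [231, 199, 124], [-85.6, -10.8, -19.0]), (67, [231, 198, 124], [-87.8, -10.8, -18.2]), (69, [231, 202, 125], [-90.0, -10.8, -18.1]), (71, [231, 204, 127], [-92.0, -10.8, -16.6]), (73, [231, 201, 125], [-93.9, -10.8, -14.7])]
```

View pics/c16.png

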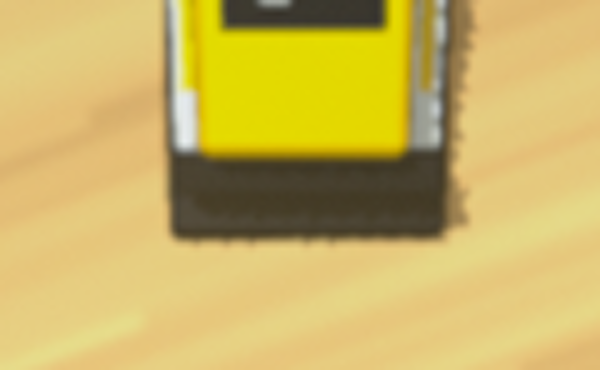

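View pics/w16.png

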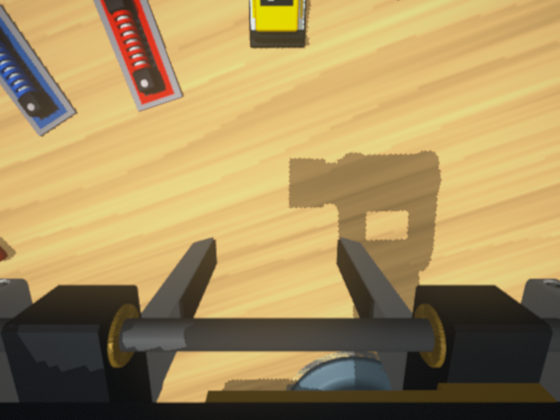

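Run:
```python
from sp import *
for nm in('w15','w16'):
    f=dict(np.load(nm+'.npz'));s={'eef_pos':f['pos'],'tool_rot':f['rot']}
    F=f['frame'].astype(int);H=cv2.cvtColor(f['frame'],cv2.COLOR_RGB2HSV).astype(int)
    B=np.c_[x,np.cross(n,x),n]
    def onz(uv,h):
        a=(ray(f,s,uv,0.)-seat)@B;b=(ray(f,s,uv,80.)-seat)@B
        t=(h-a[:,2])/(b[:,2]-a[:,2]);return a+t[:,None]*(b-a)
    W=world(f,s);Q=(W-seat)@B
    # face strip beside the pack, and pack top: walk v lines in seat frame via projection of pixels
    u,v=np.meshgrid(np.arange(560),np.arange(420));uv=np.c_[u.ravel(),v.ravel()]
    Qf=onz(uv,-12.5).reshape(420,560,3);Qt=onz(uv,12.5).reshape(420,560,3)
    br=F.sum(2);sat=H[...,1]
    for lab,QQ,vs,val in(('face edge',Qf,(-26,26),br),('face edge2',Qf,(-28,28),br),('pack edge',Qt,(-15,0,15),F[...,0])):
        for vv in vs:
            sel=(np.abs(QQ[...,1]-vv)<1.2)&(QQ[...,0]<-30)&(QQ[...,0]>-62)
            o=np.argsort(QQ[sel][:,0]);xs=QQ[sel][o,0];g=val[sel][o]
            print(nm,lab,vv,[(round(float(a),1),int(b)) for a,b in zip(xs,g)][::max(1,len(xs)//24)])
```

```text
w15 face edge -26 [(-61.4, 257), (-60.1, 228), (-58.9, 226), (-57.6, 219), (-56.3, 219), (-55.0, 219), (-53.7, 217), (-52.4, 212), (-51.2, 200), (-49.9, 190), (-48.6, 224), (-47.3, 330), (-46.1, 449), (-44.8, 501), (-43.5, 506), (-42.3, 506), (-41.0, 505), (-39.8, 509), (-38.5, 506), (-37.2, 492), (-36.0, 459), (-34.7, 425), (-33.5, 418), (-32.3, 419), (-31.0, 430)]
w15 face edge 26 [(-61.5, 288), (-60.2, 259), (-58.9, 247), (-57.7, 237), (-56.4, 236), (-55.1, 242), (-53.8, 257), (-52.5, 268), (-51.2, 261), (-50.0, 255), (-48.7, 338), (-47.4, 545), (-46.1, 679), (-44.9, 697), (-43.6, 695), (-42.4, 695), (-41.1, 697), (-39.8, 692), (-38.6, 684), (-37.3, 660), (-36.1, 597), (-34.8, 504), (-33.6, 457), (-32.3, 458), (-31.1, 459)]
w15 face edge2 -28 [(-61.4, 301), (-60.1, 226), (-58.9, 220), (-57.6, 220), (-56.3, 222), (-55.0, 226), (-53.7, 225), (-52.4, 223), (-51.2, 206), (-49.9, 199), (-48.6, 226), (-47.3, 341), (-46.1, 470), (-44.8, 556), (-43.5, 568), (-42.3, 535), (-41.0, 531), (-39.7, 565), (-38.5, 569), (-37.2, 521), (-36.0, 496), (-34.7, 514), (-33.5, 509), (-32.3, 457), (-31.0,
[... 4113 characters left out ...]
51.4, 71), (-50.4, 69), (-49.5, 66), (-48.5, 63), (-47.6, 79), (-46.7, 129), (-45.7, 182), (-44.8, 218), (-43.9, 228), (-43.0, 228), (-42.1, 228), (-41.1, 228), (-40.2, 228), (-39.3, 228), (-38.4, 228), (-37.5, 227), (-36.6, 228), (-35.7, 227), (-34.8, 228), (-33.9, 227), (-33.1, 227), (-32.2, 227), (-31.3, 227), (-30.4, 227)]
w16 pack edge 15 [(-62.0, 113), (-61.0, 73), (-59.0, 79), (-58.1, 77), (-56.1, 71), (-55.2, 70), (-53.3, 70), (-52.3, 72), (-50.4, 73), (-49.5, 69), (-47.6, 81), (-46.7, 129), (-44.8, 217), (-43.9, 227), (-42.1, 228), (-41.2, 228), (-39.4, 227), (-38.5, 227), (-36.7, 228), (-35.8, 227), (-34.9, 227), (-34.0, 227), (-33.1, 227), (-32.2, 227), (-31.3, 227), (-30.4, 227)]
```

The ledge face measures -47.0 mm and the pack's lower top edge -46.2 mm. That is contact within the measuring error, and the pack's edges are bevelled. Now the final scene check.

View pics/top16.png

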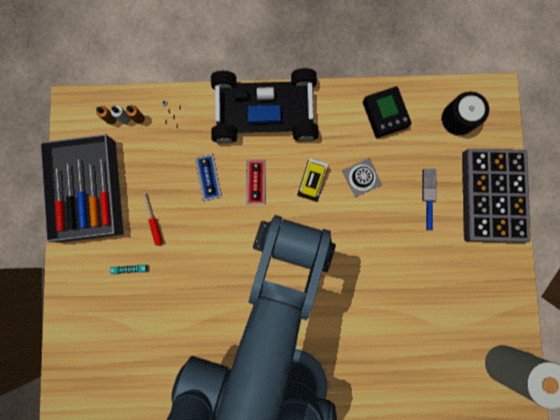

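View pics/s16.png

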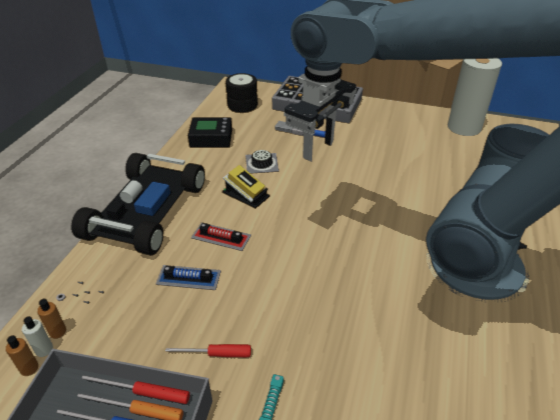

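Run:
```python
from fit import *
f=dict(np.load('w16.npz'));s={'eef_pos':f['pos'],'tool_rot':f['rot']}
# side-camera check of the shocks against their pads
g=grab('side');W=world(g);H=cv2.cvtColor(g['frame'],cv2.COLOR_RGB2HSV).astype(int)
for n,c in(('red',(615.5,93)),('blue',(634.2,242.1))):
    m=(np.hypot(W[...,0]-c[0],W[...,1]-c[1])<68)&(W[...,2]>13)&(W[...,2]<40)
    col=(((H[...,0]<8)|(H[...,0]>172)) if n=='red' else ((H[...,0]>95)&(H[...,0]<130)))&(H[...,1]>100)&(np.hypot(W[...,0]-c[0],W[...,1]-c[1])<80)&(W[...,2]<9)
    print(n,'shock',rect(W[m]),'outline',rect(W[col]))
print(manip.get_state()['time'])
a=cv2.imread('pics/s16.png').astype(int);b=cv2.imread('pics/side0.png').astype(int)
d=np.abs(a-b).sum(2)
print('screwdriver diff',np.mean(d[335:365,160:255]),'turq',np.mean(d[375:415,255:285]), 'brush',np.mean(d[120:140,275:335]))
```

```text
red shock (array([614.1,  92.4]), 110.8, 25.7, np.float64(-0.047)) outline (array([612.9,  89.9]), 126.9, 47.2, np.float64(-0.057))
blue shock (array([632.8, 242.1]), 109.5, 25.2, np.float64(0.206)) outline (array([632.2, 238.9]), 125.8, 47.4, np.float64(0.156))
28.625
screwdriver diff 11.635087719298246 turq 11.470833333333333 brush 120.97
```

All parts are in place, and the brush and screwdriver have not moved in the top view. I hand in.

```bash
python3 -c "
from rig import manip
print(manip.close_job())"
```

```text
the job is handed in; nothing more can be done
None
```

The job is done and handed in at about 28.6 s of the 106 s allowed. I placed the red shock, the blue shock, the wheel and then the pack. All four are released, with the gripper standing clear.

- **Red shock:** its centre is about 1 mm from its pad's outline.
- **Blue shock:** it is about 2 mm off along its pad, measured against the outline found just before placing. The outline fit taken after placing was partly hidden and gave 3.5 mm the other way, so I did not rely on it. The side camera put both shocks within about 1.5 mm along their pads. It showed about 3 mm across, but there the shocks hide part of the outlines.
- **Wheel:** it lies spokes up, within 1 mm of the pad centre.
- **Pack:** it lies flat on the slope with tilt near zero, centred across within 0.6 mm. I pushed it against the ledge until it stopped at about 6 N. The camera puts the lower end 0–1 mm from the ledge, but one coarser depth fit gave about 2.5 mm. I went by the contact force.
- **Screwdriver and brush:** the top view shows neither has moved. In the side view the gripper partly hid the brush, so that comparison was not usable.

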